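# Turn the swivel fork home and hang the hemostat

## Task

Push the swivel fork on the steel stand round until it faces along the green mark and lies against its stop, and keep it pressed there for a moment with more than 5 N. Then take the hemostat out of its blue parking block, hang it by its finger rings with one prong through each ring (feel or look for the fork's height), tug it down for a moment with more than 5 N to be sure it is caught, and let go, leaving it hanging still with the fork still home. Be gentle: no touch or load on the fork or stand may reach 15 N (so push the fork, do not grip it), and leave the dish, goggles, pen and pill crusher where they are.

Things in the scene. Friction and masses are not known exactly. Their poses are not given: they have to be found in the camera images.
- stand: Fixed stand, origin on its column's axis at the worktop, z up. Base 100 x 90 x 8 mm, column 24 mm thick. Its -x axis is the home direction, marked by a green bar on the base and a green tab under the fork. The column is clamped at a height that is not measured: prongs' centre line 180 to 210 mm above the worktop, to be felt or seen. The fork gives some 0.5 mm under 10 N down.
- hook (a joint): Angle of the swivel fork about the column's axis, rad. 0 = home, against a stiff rubber-buffered stop, prongs along the stand's -x. Grows counter-clockwise seen from above; starts between 0.7 and 1.9, limit 2.3. Friction of about 0.15 N m (some 3 N at 50 mm) holds it where it is left. Its blue hub, 28 mm across, has a flat top 12 mm above the prongs' centre line, the highest part.
- home_mark (a point): Point on the base plate's top straight below the middle of the fork when home, 46 mm out from the axis along the stand's -x. The fork: two level parallel 5 mm round bars (prongs), centres 30 mm apart (35 mm wide overall), from a crossbar 16 mm from the axis out to 70 mm; then the tips rise at 45 degrees to end 77 mm out and 7 mm higher (centre lines).
- block: Fixed blue plastic parking block 70 x 90 x 50 mm high, with one slot (9 x 11 mm, 44 mm deep) in the middle of its top in which the hemostat stands jaws down. Origin: centre of its underside. It may be on the left or on the right of the stand.
- rings (a point): Midpoint between the two finger-ring centres of the hemostat. z up along the tool, y from ring to ring, x along the thickness. Ring centres at y +-15 mm; clear opening 20 mm, 4 mm bar: together 58 mm wide (y), 28 mm high, 4 mm thick. Flat outer sides, to be pinched across y from above. Hung, this point lies 7.5 mm below the prongs' centre line.
- hemostat: Chrome hemostat, locked shut, one rigid piece of about 60 g, 145 mm long, standing rings up in the block. Origin at the jaw tips, 131 mm below the rings' midpoint; z up along the tool, y from ring to ring. It narrows from the rings to a jaw of 6 x 8 mm.
- dish: Bystander: stainless kidney dish 180 x 90 x 40 mm, origin at the centre of its underside; it stands on the other side from the block.
- goggles: Bystander: clear safety goggles, 150 mm wide, 50 mm high, origin under the front lens at the worktop.
- pen: Bystander: grey lancing pen lying down, 110 x 16 x 16 mm, origin at its underside.
- crusher: Bystander: white plastic pill crusher, 54 mm round, 74 mm high, with a 64 mm wide cross bar on top; origin at the centre of its underside.
Things that resemble listed ones, but are neither listed nor needed, are in the scene too. What is shaped like the stand but purple or yellow is not meant.

How it is judged:
By the outcome, as a careful person would: the job done as asked, in the order asked, and still so for the second after the job is handed in, with the robot touching nothing.
It also fails if it takes over 72 s, if anything falls off the work surface, if the arm or the gripper's body presses on something with over 40 N, if the wrist force passes 120 N, or if a joint passes its speed limit or range.

## Robot

A 7-joint arm with a two-finger parallel gripper is mounted at the origin on the work surface. World frame = base frame: x ahead of the robot, y to its left, z up, the work surface at z = 0. Lengths are in m, angles in rad, forces in N, time in s.
With the tool pointing down it reaches from about 0.4 to 0.875 m from the base axis. Payload 19.3 kg.
Tool frame: the origin (TCP) lies at the very end of the fingers, on their centre line; the grasp point (between the pads) lies 19 mm behind it; x points along the fingers, y is the direction in which the jaws open and shut, and the axes are right-handed (so a half turn about x gives the same grasp; the last joint's range is limited). The gripper opens to 85 mm and grips with 20 to 120 N. Pads are 22 mm wide; open, the fingers measure 114 mm over their backs; the gripper's body (76 mm by 85 mm) begins 54 mm behind the grasp point. The pads swing forward as they close: fully open they stand 13 mm farther back than shut.
Start: joints at [-1.318, 0.521, -0.036, 1.599, 0.021, 1.021, -0.113], TCP at [0.198, 0.593, 0.231] pointing down, gripper open.
Joint ranges: [-2.91, 2.91], [-0.3, 2.13], [-1.5, 1.42], [0.17, 2.43], [-1.26, 4.41], [0.16, 1.93], [-2.52, 2.52]. Speed limits (rad/s): [1.89, 1.89, 2.39, 2.39, 3.01, 3.01, 3.01].

## Interface

Orientations are given as [roll, pitch, yaw] about the fixed x, y, z axes, in that order (R = Rz(yaw) Ry(pitch) Rx(roll)).
In Python, from workcell import bot, grab_frame, job_done gives the robot as it stands.
- The arm moves only by the shell command python3 -m pendant 'ROWS' [OPENING] [FORCE]. ROWS is JSON, a list of rows, each a list of 4 numbers: the shift along the tool's x, y, z in mm, then the turn about the tool's x in degrees. A call has 1 to 12 rows; each row shifts and turns the commanded pose from where the row before left it, along the tool's axes as they then stand; what a row does not reach is not made up. A row lasts 1/8 s, in which the tool goes at most 62.5 mm and 10.7 degrees, less where a joint would pass 70% of its speed; a pose out of reach is approached as far as the arm can. A call is refused whole if a number of a shift passes 62.5 or a number of a turn 10.7, either way. A call with a gripper value outside its range is refused whole. OPENING is the opening, from -1 (shut) to 1 (fully open), set as the call begins (- or left out, the last holds). The fingers move at their own pace and stop on an object; FORCE is the grip in N (left out, the last holds). Time passes only in rows, so rows that do not move let the fingers close. It gives the time, the measured TCP pose, the force and the opening at its end, in the units of the state.
- bot.observe(): the state, without advancing time (a new reading comes with each control period).
- grab_frame(name): name is "scene" or "top" or "wrist"; returns a dict with "img" (400x640x3 uint8, red, green, blue), "fovy" (degrees; the focal length in pixels is half the picture's height over the tangent of half this angle, whatever the lens; pixels are square), "cx", "cy" (the principal point, pixels), "R" (3x3) and "t" (3): a world point X has camera coordinates R X + t. Camera axes: x right, y down, z forward; pixel columns grow to the right and rows downward; lengths in m; the calibration is good to about 2 mm. A picture is of the moment at which its call begins. There is no depth.
- job_done(): hands the job in, once; it reports no verdict.
The state is a dict: "clock": time; "qpos": joint angles; "qd": joint speeds; "joint_efforts": joint torques, N m; "position": TCP position; "tool_rot": TCP orientation; "force": force on the tool from outside, world axes, zero at the start; "moment": the same for the moment, N m; "grip_width": finger opening in m.
Only numpy, scipy, OpenCV 4.12 (cv2) and the standard library are available. Lean on these libraries where they do the work, as an engineer would, in place of code of your own. Each camera call takes 0.05 s, during which the arm holds its last target.

## Working session

There is one attempt and no reset: what is moved stays moved. The work goes in short steps, Python scripts to look and compute and a shell command to move; the robot and the scene stay as the last step left them, time stands still between calls to the robot, and variables do not carry over. Pictures are saved under pics/ and viewed, and the job is handed in when it is done.

```bash
mkdir -p pics; ls; python3 - <<'E'
from workcell import bot, grab_frame
import cv2,json
print(bot.observe())
for n in ("scene","top","wrist"):
    f=grab_frame(n); cv2.imwrite(f"pics/a_{n}.png",f["img"][:,:,::-1]); print(n,f["fovy"],f["cx"],f["cy"],f["R"],f["t"])
E
```

```text
pics
{'clock': 0.0, 'qpos': array([-1.31818146,  0.52204965, -0.03632731,  1.59997725,  0.02119155,
        1.02110531, -0.1128079 ]), 'qd': array([-0.00087807, -0.00017161, -0.00054907,  0.0012297 , -0.00053392,
       -0.00017143,  0.00075414]), 'joint_efforts': array([ 6.08799946e-04, -9.27097034e+01,  1.98023580e+00, -3.69919503e+01,
        1.78528775e-02,  8.21766676e-03, -4.49898678e-07]), 'position': array([0.1982011 , 0.59239343, 0.23071454]), 'tool_rot': array([-1.50590839,  1.56964144, -1.82874618]), 'force': array([ 0.65256571, -0.58127837, -0.26125926]), 'moment': array([-0.00206918, -0.04266011,  0.0284429 ]), 'grip_width': 0.08516147446430718}
scene 51.3579646105608 319.5171135690542 202.91216870381587 [[-0.74101002  0.67123942 -0.01848782]
 [ 0.49925765  0.53232238 -0.68364807]
 [-0.44905005 -0.51582025 -0.72957763]] [ 0.46492512 -0.21538086  1.38989074]
top 45.87832152902708 321.6370497431992 193.41490521666432 [[ 0.01339403 -0.99982034 -0.01341231]
 [-0.98325333 -0.01073158 -0.18192779]
 [ 0.18175117  0.01562445 -0.98322042]] [-0.00504434  0.62111824  1.15304485]
wrist 66.71829177364285 321.7329642550383 197.75673567136968 [[ 3.16697097e-01  9.48526675e-01 -3.10145263e-04]
 [ 9.07882596e-01 -3.03032001e-01  2.89690867e-01]
 [ 2.74685530e-01 -9.20258320e-02 -9.57120215e-01]] [-0.62358698 -0.03668687  0.38035455]
```

View pics/a_scene.png

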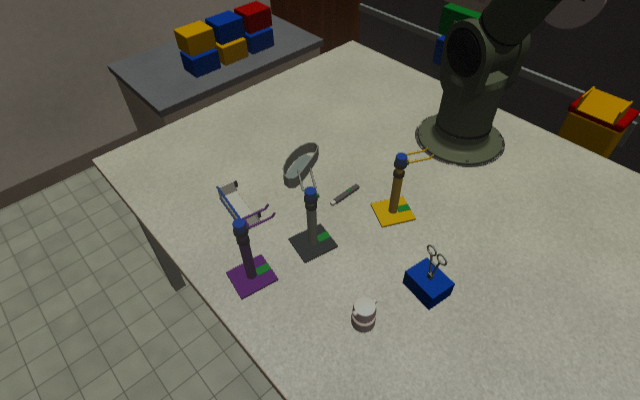

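View pics/a_top.png

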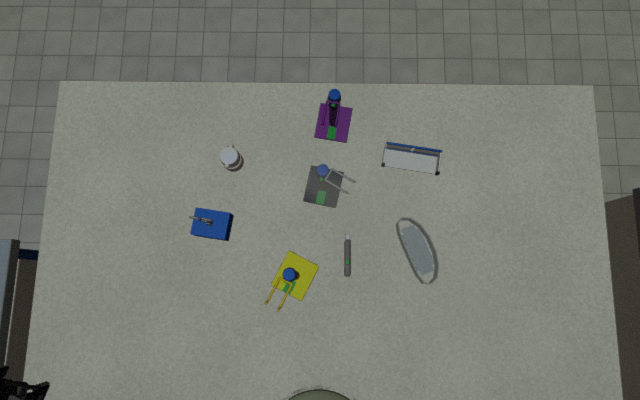

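View pics/a_wrist.png

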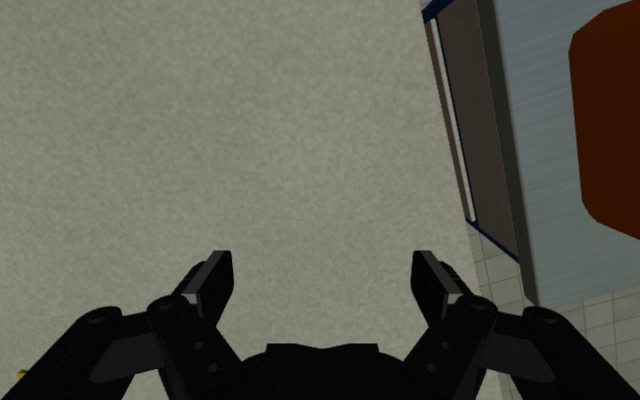

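The scene and top views show three stand-like things. The grey steel stand is at top (323,187) and scene (312,243). The purple decoy is at top (333,122) and the yellow one at top (295,276). The blue block holding the hemostat is at top (211,224) and scene (429,282). I choose the grey stand and will check it in a close crop.

```bash
cat > h.py <<'E'
import numpy as np, cv2
from workcell import bot, grab_frame
def ray(f,u,v):
    F=200/np.tan(np.radians(f["fovy"]/2)); d=np.array([(u-f["cx"])/F,(v-f["cy"])/F,1.])
    R=np.array(f["R"]);t=np.array(f["t"]); return -R.T@t, R.T@d
def onz(f,u,v,z):
    o,d=ray(f,u,v); return o+d*(z-o[2])/d[2]
def tri(*obs):
    A=np.zeros((3,3));b=np.zeros(3)
    L=[]
    for f,u,v in obs:
        o,d=ray(f,u,v); d/=np.linalg.norm(d); P=np.eye(3)-np.outer(d,d); A+=P;b+=P@o; L.append((o,P))
    X=np.linalg.solve(A,b); return X,[float(np.linalg.norm(P@(X-o))) for o,P in L]
def proj(f,X):
    F=200/np.tan(np.radians(f["fovy"]/2)); c=np.array(f["R"])@X+np.array(f["t"]); return F*c[:2]/c[2]+[f["cx"],f["cy"]]
def crop(f,x0,y0,x1,y1,s,name):
    c=f["img"][y0:y1,x0:x1,::-1].astype(np.float32); c=np.clip(c*1.6,0,255).astype(np.uint8)
    cv2.imwrite(f"pics/{name}.png",cv2.resize(c,None,fx=s,fy=s,interpolation=cv2.INTER_CUBIC))
def blobs(f,lo,hi,box,amin=8):
    x0,y0,x1,y1=box
    h=cv2.cvtColor(f["img"],cv2.COLOR_RGB2HSV); m=cv2.inRange(h,lo,hi); k=np.zeros_like(m);k[y0:y1,x0:x1]=255; m&=k
    n,l,s,c=cv2.connectedComponentsWithStats(m)
    return [(s[i].tolist(),c[i].round(2).tolist(),np.where(l==i)) for i in range(1,n) if s[i][4]>=amin]
E
python3 - <<'E'
from h import *
T=grab_frame("top");S=grab_frame("scene")
import pickle;pickle.dump((T,S),open("ts.pkl","wb"))
crop(T,290,145,370,225,8,"b_top"); crop(S,270,140,370,270,5,"b_scene")
crop(T,180,195,245,250,10,"b_topb"); crop(S,390,235,470,315,7,"b_sceneb")
g=((45,60,20),(85,255,255)); b=((105,120,30),(125,255,255))
for n,f,bx in(("T",T,(290,145,370,225)),("S",S,(270,140,345,270))):
    for nm,c in(("g",g),("b",b)):
        for s,c_,_ in blobs(f,*c,bx): print(n,nm,s,c_)
for n,f,bx in(("T",T,(180,195,245,250)),("S",S,(390,235,470,315))):
    for s,c_,_ in blobs(f,*b,bx): print(n,"block",s,c_)
E
```

```text
T g [320, 177, 3, 4, 10] [320.9, 178.8]
T g [315, 190, 11, 15, 112] [320.41, 197.05]
T b [317, 165, 11, 10, 85] [322.36, 169.31]
S g [316, 193, 3, 5, 11] [317.09, 194.73]
S g [317, 231, 14, 12, 105] [322.72, 236.28]
S b [305, 187, 11, 9, 79] [309.94, 190.77]
T block [191, 208, 42, 32, 953] [211.78, 223.71]
S block [403, 258, 52, 51, 1430] [427.66, 283.6]
S block [431, 264, 4, 9, 24] [432.25, 268.12]
```

View pics/b_top.png

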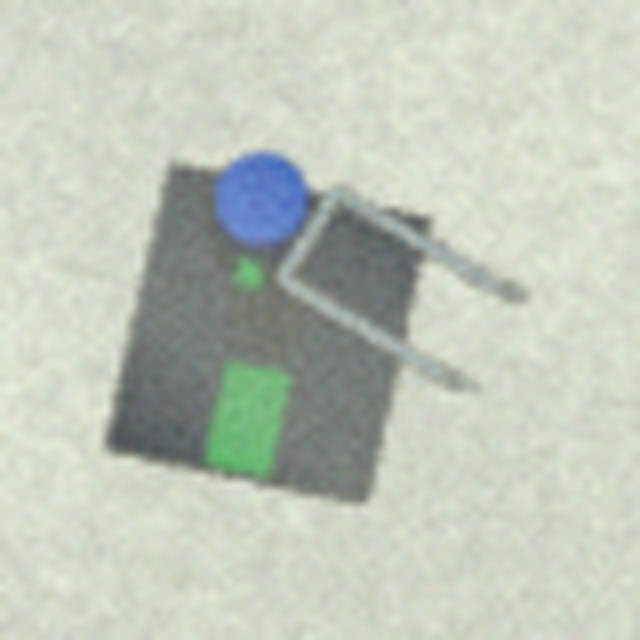

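View pics/b_scene.png

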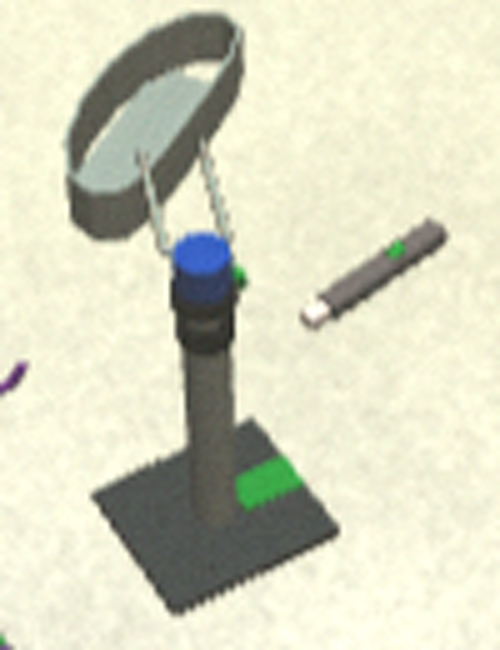

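View pics/b_topb.png

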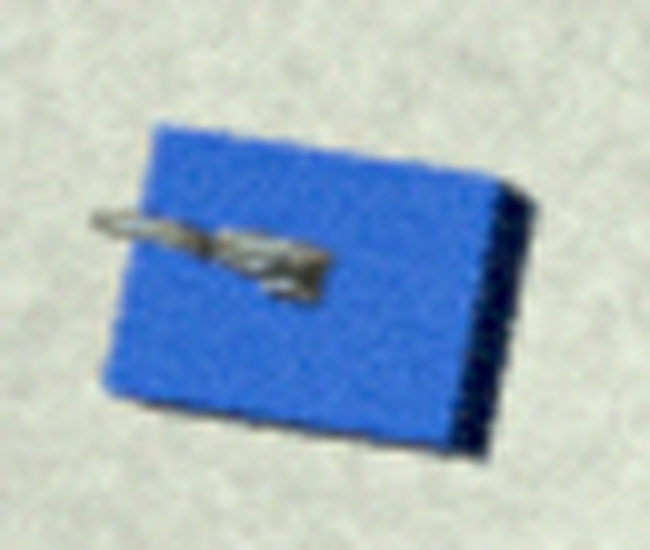

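View pics/b_sceneb.png

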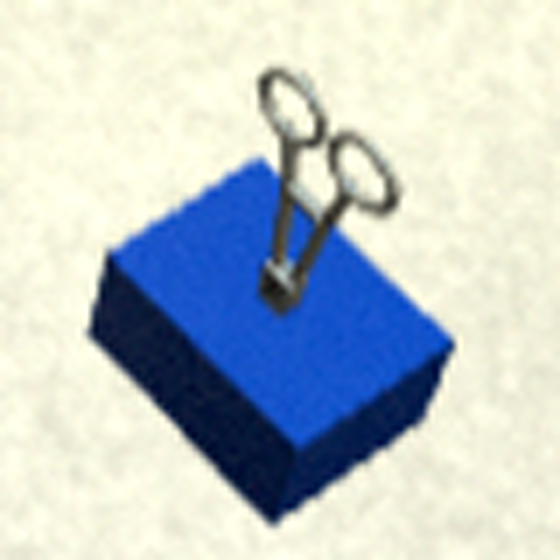

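The crops confirm the choice: grey steel base, silver prongs, green bar and tab. The prongs point right, towards -y. The hemostat's rings are at scene crop (290,108) and (362,172).

```bash
python3 - <<'E'
from h import *
import pickle;T,S=pickle.load(open("ts.pkl","rb"))
def px(U,V,s,x0,y0): return (U+.5)/s-.5+x0,(V+.5)/s-.5+y0
print("cams",ray(T,0,0)[0],ray(S,0,0)[0])
c=[px(*p,8,290,145) for p in((171,163),(430,217),(369,501),(108,450))]
P=[onz(T,*p,.008) for p in c]; print("base",np.round(P,4)); print([np.linalg.norm(P[i]-P[i-1]).round(4) for i in range(4)],"ctr",np.mean(P,0))
cs=[px(*p,5,270,140) for p in((95,495),(252,420),(338,530),(177,612))]
Q=[onz(S,*p,.008) for p in cs]; print("baseS",np.round(Q,4)); print([np.linalg.norm(Q[i]-Q[i-1]).round(4) for i in range(4)],"ctr",np.mean(Q,0))
ht=px(262,198,8,290,145);hs=px(203,253,5,270,140)
print("hub",tri((T,*ht),(S,*hs)))
print("greenbar T",onz(T,320.41,197.05,.008),"S",onz(S,322.72,236.28,.008))
tt=[px(*p,8,290,145) for p in((520,295),(470,387),(340,192),(283,280))]
for z in(.17,.18,.19,.2): print(z,[onz(T,*p,z)[:2].round(4).tolist() for p in tt])
# tips in scene: (142,152),(203,143)
print("tipA",tri((T,*tt[0]),(S,*px(142,152,5,270,140))),tri((T,*tt[1]),(S,*px(203,143,5,270,140))))
b=[px(*p,10,180,195) for p in((155,125),(500,178),(450,445),(105,392))]
B=[onz(T,*p,.05) for p in b];print("block",np.round(B,4),[np.linalg.norm(B[i]-B[i-1]).round(4) for i in range(4)],np.mean(B,0))
bs=[px(*p,7,390,235) for p in((108,255),(258,158),(455,345),(297,445))]
B=[onz(S,*p,.05) for p in bs];print("blockS",np.round(B,4),[np.linalg.norm(B[i]-B[i-1]).round(4) for i in range(4)],np.mean(B,0))
r=[onz(S,*px(*p,7,390,235),.137) for p in((290,108),(364,174))];print("rings",np.round(r,4),np.linalg.norm(r[0]-r[1]),np.mean(r,0))
for X in r: print((proj(T,X)-[180,195]+.5)*10)
E
```

```text
cams [ 0.40121689 -0.01639354  1.24662825] [1.07617522 0.51950978 0.87538394]
base [[ 0.708   0.0332  0.008 ]
 [ 0.6902 -0.0542  0.008 ]
 [ 0.5935 -0.0344  0.008 ]
 [ 0.6096  0.0524  0.008 ]]
[np.float64(0.1002), np.float64(0.0891), np.float64(0.0987), np.float64(0.0884)] ctr [ 0.65031113 -0.00074857  0.008     ]
baseS [[ 0.6891 -0.0538  0.008 ]
 [ 0.5933 -0.0355  0.008 ]
 [ 0.611   0.0507  0.008 ]
 [ 0.7063  0.0327  0.008 ]]
[np.float64(0.0881), np.float64(0.0975), np.float64(0.088), np.float64(0.097)] ctr [ 0.64992627 -0.00145312  0.008     ]
hub (array([ 0.65019073, -0.00073307,  0.20167649]), [0.00021450344865422638, 0.00021450344865423258])
greenbar T [0.62030489 0.00642444 0.008     ] S [0.61769075 0.00216117 0.008     ]
0.17 [[0.6294, -0.0755], [0.602, -0.061], [0.6596, -0.0229], [0.6331, -0.0065]]
0.18 [[0.6273, -0.0749], [0.6002, -0.0606], [0.6572, -0.0228], [0.631, -0.0066]]
0.19 [[0.6252, -0.0744], [0.5983, -0.0602], [0.6548, -0.0228], [0.6288, -0.0067]]
0.2 [[0.623, -0.0738], [0.5964, -0.0598], [0.6524, -0.0227], [0.6267, -0.0068]]
tipA (array([ 0.62393431, -0.07451241,  0.19849814]), [0.0008099904018671347, 0.0008099904018669218]) (array([ 0.59741393, -0.06039969,  0.19720204]), [0.0006538970399389946, 0.0006538970399388017])
block [[0.5832 0.3276 0.05  ]
 [0.5705 0.238  0.05  ]
 [0.502  0.2474 0.05  ]
 [0.5144 0.3361 0.05  ]] [np.float64(0.0694), np.float64(0.0905), np.float64(0.0691), np.float64(0.0896)] [0.54251804 0.28728002 0.05      ]
blockS [[0.5688 0.2356 0.05  ]
 [0.5004 0.245  0.05  ]
 [0.5132 0.3349 0.05  ]
 [0.5805 0.3227 0.05  ]] [np.float64(0.0879), np.float64(0.069), np.float64(0.0908), np.float64(0.0684)] [0.54072372 0.28455426 0.05      ]
rings [[0.5386 0.2688 0.137 ]
 [0.5422 0.2996 0.137 ]] 0.031028377309762514 [0.54041562 0.28422453 0.137     ]
[289.17587919 258.0080759 ]
[160.74459033 241.15869163]
```

```bash
python3 - <<'E'
from h import *
import pickle;T,S=pickle.load(open("ts.pkl","rb"))
from scipy.spatial.transform import Rotation as R
crop(T,255,240,330,320,7,"c_topy"); crop(S,365,140,440,230,6,"c_sceney")
b=((105,120,30),(125,255,255))
for n,f,bx in(("T",T,(265,250,320,310)),("S",S,(370,140,440,190)),("Tp",T,(320,80,350,120)),("Sp",S,(225,210,255,245))):
    for s,c_,_ in blobs(f,*b,bx): print(n,s,c_)
o=bot.observe(); print(np.round(R.from_euler("xyz",o["tool_rot"]).as_matrix(),3))
for n,p in (("crusher",(231,158)),("pen",(348,255))): print(n,onz(T,*p,.03))
E
```

```text
T [283, 268, 13, 13, 129] [288.98, 274.16]
S [396, 153, 11, 8, 65] [401.23, 156.4]
Tp [329, 89, 11, 13, 117] [334.03, 94.86]
Sp [233, 210, 12, 19, 119] [238.13, 221.47]
[[-0.     0.317  0.948]
 [-0.001  0.948 -0.317]
 [-1.    -0.001  0.   ]]
crusher [0.71935879 0.24553922 0.03      ]
pen [ 0.46684881 -0.06656051  0.03      ]
```

```bash
python3 -m pendant --help 2>&1 | head -20
```

```text
invalid input: not JSON, or not a number
```

```bash
python3 - <<'E'
from h import *
import pickle;T,S=pickle.load(open("ts.pkl","rb"))
print(tri((T,289,273.5),(S,401,156.5)), bot.observe()["clock"])
# yellow tips
E
```

```text
(array([0.41575713, 0.06858254, 0.20783148]), [2.4426911750180766e-05, 2.4426911750270527e-05]) 0.25
```

View pics/c_topy.png

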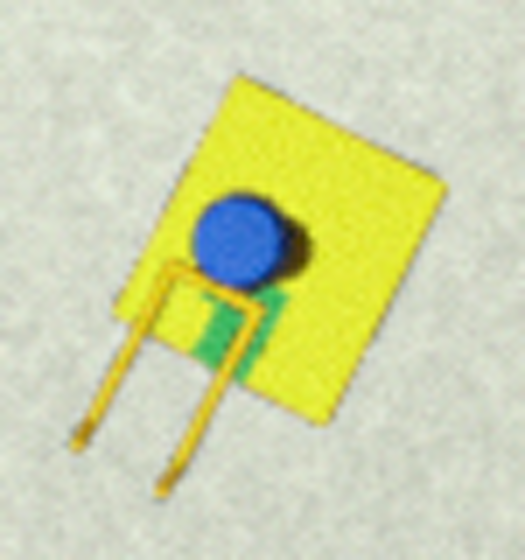

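View pics/c_sceney.png

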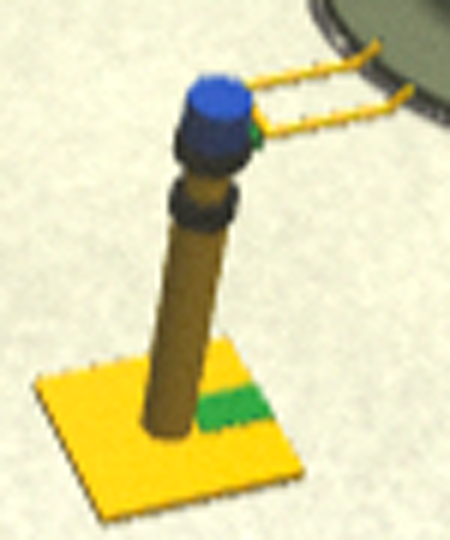

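```bash
python3 -m pendant '[[-25,0,0,-3.7],[-45,0,0,-3.7],[0,-31,33,0],[0,-31,33,0],[0,-31,33,0],[0,-31,33,0],[0,-31,33,0],[0,-31,33,0],[0,-31,33,0],[0,-31,33,0]]' -1 30
cat > w.py <<'E'
from h import *
from scipy.spatial.transform import Rotation as R
o=bot.observe(); M=R.from_euler("xyz",o["tool_rot"]).as_matrix()
A=np.array([.650,-.001]); a=-0.193; X=np.array([np.cos(a),np.sin(a)]);Y=np.array([-np.sin(a),np.cos(a)])
p=o["position"]; d=p[:2]-A
print("t",round(o["clock"],2),"pos",p.round(4),"yhead",np.degrees(np.arctan2(M[1,1],M[0,1])).round(2),"stand mm",(d@X*1e3).round(1),(d@Y*1e3).round(1),"F",o["force"].round(2),"Fst",(o["force"][:2]@X).round(2),(o["force"][:2]@Y).round(2),"w",o["grip_width"].round(4))
E
python3 w.py
```

```text
clock: 1.5
position: [0.4103, 0.2972, 0.3014]
tool_rot: [1.01, 1.571, 0.816]
force: [0.5, 0.5, -0.3]
grip_width: -0.0Traceback (most recent call last):
  File "w.py", line 6, in <module>
    print("t",round(o["clock"],2),"pos",p.round(4),"yhead",np.degrees(np.arctan2(M[1,1],M[0,1])).round(2),"stand mm",(d@X*1e3).round(1),(d@Y*1e3).round(1),"F",o["force"].round(2),"Fst",(o["force"][:2]@X).round(2),(o["force"][:2]@Y).round(2),"w",o["grip_width"].round(4))
                                                                                                                                                                                                                                                     ^^^^^^^^^^^^^^^^^^^^^
AttributeError: 'float' object has no attribute 'round'
```

```bash
sed -i 's/o\["grip_width"\].round(4)/round(o["grip_width"],4)/' w.py; python3 w.py; python3 -m pendant '[[0,-34,36,0],[0,-34,36,0],[0,-34,36,0],[0,-34,36,0],[0,-34,36,0],[0,-34,36,0],[0,-34,36,0],[0,-34,36,0],[0,-34,36,0]]'; python3 w.py
```

```text
t 1.5 pos [0.4103 0.2972 0.3014] yhead 78.9 stand mm -292.4 246.7 F [ 0.52  0.53 -0.35] Fst 0.41 0.62 w -0.0
clock: 2.62
position: [0.6694, -0.0654, 0.3012]
tool_rot: [2.641, 1.571, 2.447]
force: [0.3, 1.0, -0.0]
grip_width: -0.0002
t 2.62 pos [ 0.6694 -0.0654  0.3012] yhead 78.92 stand mm 31.4 -59.5 F [ 0.27  0.98 -0.04] Fst 0.07 1.02 w -0.0002
```

```bash
python3 -m pendant '[[0,-6,3,0],[0,-6,3,0],[0,0,0,0]]'; python3 w.py; python3 - <<'E'
from h import *
f=grab_frame("wrist"); cv2.imwrite("pics/d_w.png",f["img"][:,:,::-1])
E
```

```text
clock: 3.0
position: [0.672, -0.0765, 0.3014]
tool_rot: [1.6, 1.571, 1.407]
force: [-1.3, 0.5, -0.3]
grip_width: -0.0003
t 3.0 pos [ 0.672  -0.0765  0.3014] yhead 78.93 stand mm 36.1 -69.9 F [-1.31  0.51 -0.27] Fst -1.38 0.25 w -0.0003
```

View pics/d_w.png

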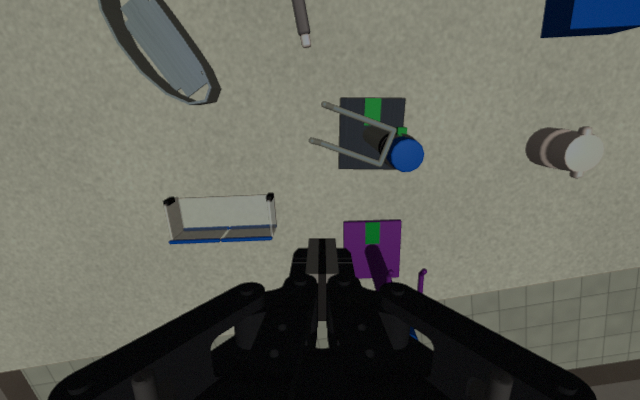

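The wrist view shows the grey fork at (310–390,105–165) and its hub at (405,154). The shut fingers are at (322,260), and a purple prong and hub are near (415,300). I'll check where the purple one stands before going down.

```bash
python3 - <<'E'
from h import *
import pickle;T,S=pickle.load(open("ts.pkl","rb"))
W=grab_frame("wrist")
crop(S,205,190,285,300,6,"e_sp"); crop(T,305,75,365,150,8,"e_tp")
F=200/np.tan(np.radians(W["fovy"]/2)); print("wrist cam",ray(W,0,0)[0])
print("W/T hub grey",tri((W,405,154),(T,322.3,169.3),(S,310,190.5)))
E
```

```text
wrist cam [ 0.59764814 -0.06265424  0.44520407]
W/T hub grey (array([ 0.64926935, -0.00203216,  0.19875622]), [0.0020662137000887655, 0.0021068817356105726, 0.0006723848963299398])
```

View pics/e_sp.png

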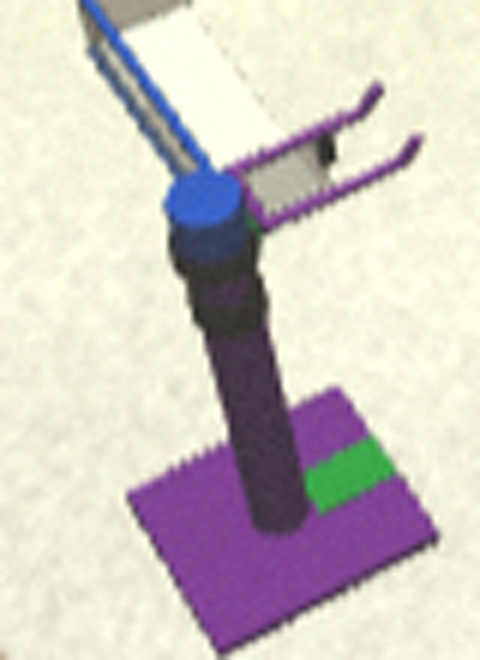

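View pics/e_tp.png

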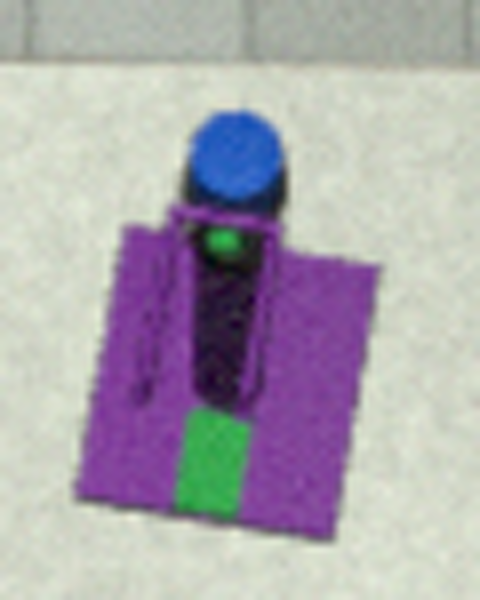

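```bash
python3 - <<'E'
from h import *
import pickle;T,S=pickle.load(open("ts.pkl","rb"))
h,e=tri((T,334.6,94.1),(S,238.8,223.3)); print(h,e)
for u,v in((336.5,124.4),(322.7,124.5),(338,103)): print(onz(T,u,v,h[2]-.01))
for u,v in((268,204.5),(274.5,213)): print(onz(S,u,v,h[2]-.005))
E
```

```text
[ 0.82890708 -0.02679702  0.20630967] [0.00015217430354768908, 0.00015217430354782415]
[ 0.75872589 -0.03203659  0.19630967]
[7.58200033e-01 8.67058641e-06 1.96309673e-01]
[ 0.81114755 -0.03514665  0.19630967]
[ 0.74798496 -0.03175907  0.20130967]
[ 0.75302598 -0.00184134  0.20130967]
```

```bash
python3 -m pendant '[[30,0,0,0],[30,0,0,0],[30,0,0,0],[20,0,0,0],[10,-1,0,0],[5,-1,0,0],[0,0,-6,0],[0,0,-6,0],[0,0,0,0]]'; python3 w.py; python3 -m pendant '[[0,0,-2,0],[0,0,-2,0],[0,0,-2,0],[0,0,-2,0],[0,-0.5,-2,0],[0,-1,-2,0]]'; python3 w.py
```

```text
clock: 4.22
position: [0.6599, -0.0765, 0.177]
tool_rot: [0.364, 1.57, 0.17]
force: [0.5, 0.1, 0.6]
grip_width: -0.0002
t 4.22 pos [ 0.6599 -0.0765  0.177 ] yhead 78.91 stand mm 24.2 -72.2 F [0.47 0.15 0.58] Fst 0.43 0.24 w -0.0002
clock: 4.97
position: [0.6478, -0.0759, 0.1763]
tool_rot: [-2.343, 1.571, -2.536]
force: [-0.3, -0.2, -0.1]
grip_width: -0.0001
t 4.97 pos [ 0.6478 -0.0759  0.1763] yhead 78.9 stand mm 12.2 -73.9 F [-0.3  -0.21 -0.1 ] Fst -0.26 -0.26 w -0.0001
```

```bash
python3 -m pendant '[[0,0,-2,0],[0,0,-2,0],[0,0,-2,0],[0,0.2,-2,0],[0,0.3,-2,0],[0,0.3,-2,0]]'; python3 w.py;  python3 -m pendant '[[0,0.4,-2,0],[0,0.5,-2,0],[0,0.6,-2,0],[0,0.7,-2,0],[0,0.8,-2,0],[0,0.8,-2,0]]'; python3 w.py
```

```text
clock: 5.72
position: [0.6364, -0.0727, 0.1764]
tool_rot: [-0.016, 1.57, -0.21]
force: [2.4, 0.6, -0.4]
grip_width: 0.0002
t 5.72 pos [ 0.6364 -0.0727  0.1764] yhead 78.9 stand mm 0.4 -73.0 F [ 2.41  0.59 -0.37] Fst 2.25 1.05 w 0.0002
clock: 6.48
position: [0.6251, -0.0669, 0.1763]
tool_rot: [-1.992, 1.57, -2.186]
force: [0.4, -3.0, -0.5]
grip_width: -0.0
t 6.47 pos [ 0.6251 -0.0669  0.1763] yhead 78.89 stand mm -11.8 -69.5 F [ 0.4  -3.01 -0.54] Fst 0.97 -2.88 w -0.0
```

```bash
python3 -m pendant '[[0,0.9,-2,0],[0,1,-2,0],[0,1.1,-2,0],[0,1.2,-2,0],[0,1.4,-2,0],[0,1.5,-2,0],[0,1.6,-2,0],[0,1.7,-2,0],[0,1.8,-2,0]]'; python3 w.py;  python3 -m pendant '[[0,2,-1.9,0],[0,2.1,-1.8,0],[0,2.2,-1.7,0],[0,2.3,-1.6,0],[0,2.3,-1.4,0]]'; python3 w.py
```

```text
clock: 7.6
position: [0.6098, -0.0512, 0.1763]
tool_rot: [-2.805, 1.571, -2.998]
force: [-0.6, -3.5, -0.4]
grip_width: -0.0001
t 7.6 pos [ 0.6098 -0.0512  0.1763] yhead 78.9 stand mm -29.8 -57.0 F [-0.59 -3.51 -0.35] Fst 0.09 -3.56 w -0.0001
clock: 8.22
position: [0.6037, -0.0388, 0.1763]
tool_rot: [-3.106, 1.571, 2.984]
force: [-2.6, -4.4, -0.3]
grip_width: 0.0
t 8.22 pos [ 0.6037 -0.0388  0.1763] yhead 78.91 stand mm -38.2 -45.9 F [-2.63 -4.4  -0.31] Fst -1.73 -4.82 w 0.0
```

```bash
python3 -m pendant '[[0,2,-1.3,0],[0,2,-1.2,0],[0,1.5,-1,0],[0,1.5,-1,0],[0,1,-0.5,0]]'; python3 w.py; python3 - <<'E'
from h import *
f=grab_frame("wrist"); cv2.imwrite("pics/f_w.png",f["img"][:,:,::-1])
E
```

```text
clock: 8.85
position: [0.6006, -0.03, 0.1763]
tool_rot: [0.563, 1.571, 0.37]
force: [-1.2, -2.6, -0.4]
grip_width: -0.0
t 8.85 pos [ 0.6006 -0.03    0.1763] yhead 78.91 stand mm -43.0 -37.9 F [-1.19 -2.59 -0.36] Fst -0.68 -2.77 w -0.0
```

View pics/f_w.png

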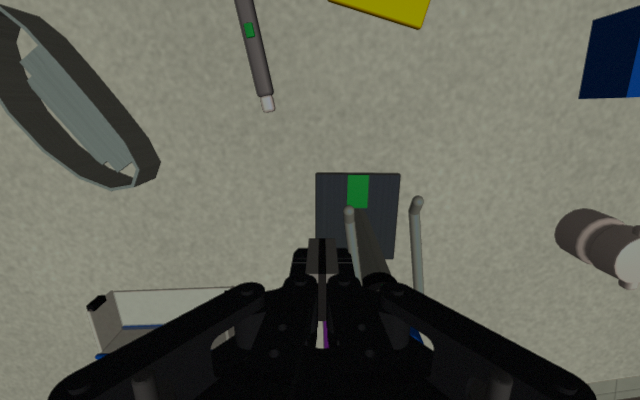

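The fork is nearly home. Its prongs run almost straight down the picture from (350,212) and (417,203). I'll continue in fine steps.

```bash
for i in 1; do python3 -m pendant '[[0,0.8,-0.2,0],[0,0.8,-0.2,0],[0,0.6,-0.2,0]]' | grep force; done; python3 w.py; python3 -m pendant '[[0,0.5,-0.1,0],[0,0.5,-0.1,0]]'|grep force; python3 w.py
```

```text
force: [-1.9, -3.1, 0.4]
t 9.28 pos [ 0.6003 -0.0279  0.1763] yhead 78.9 stand mm -43.6 -35.9 F [-1.85 -3.07  0.37] Fst -1.23 -3.36 w -0.0
force: [-2.1, -2.6, -0.4]
t 9.53 pos [ 0.6003 -0.0268  0.1763] yhead 78.9 stand mm -43.8 -34.9 F [-2.07 -2.64 -0.42] Fst -1.53 -2.99 w 0.0002
```

```bash
python3 -m pendant '[[0,0.5,0,0],[0,0.5,0,0]]'|grep force; python3 w.py; python3 -m pendant '[[0,0.5,0,0]]'|grep force;python3 -m pendant '[[0,0.4,0,0]]'|grep force; python3 w.py
```

```text
force: [-2.7, -3.1, -0.3]
t 9.78 pos [ 0.6005 -0.0259  0.1763] yhead 78.9 stand mm -43.8 -33.9 F [-2.66 -3.13 -0.27] Fst -2.01 -3.58 w 0.0002
force: [-3.0, -3.6, 0.3]
force: [-2.6, -3.4, 1.0]
t 10.03 pos [ 0.6007 -0.025   0.1763] yhead 78.9 stand mm -43.8 -33.0 F [-2.57 -3.43  1.01] Fst -1.86 -3.86 w 0.0002
```

```bash
for i in 1; do python3 -m pendant '[[0,0.4,0,0]]'|grep force;python3 w.py; python3 -m pendant '[[0,0.4,0,0]]'|grep force; python3 w.py; done
```

```text
force: [-3.0, -3.5, 0.0]
t 10.15 pos [ 0.6008 -0.0246  0.1763] yhead 78.9 stand mm -43.8 -32.6 F [-3.01 -3.53  0.04] Fst -2.28 -4.04 w -0.0003
force: [-3.3, -3.7, 0.8]
t 10.28 pos [ 0.6008 -0.0242  0.1763] yhead 78.9 stand mm -43.9 -32.3 F [-3.27 -3.74  0.77] Fst -2.49 -4.3 w 0.0001
```

```bash
python3 -m pendant '[[0,0.4,0,0]]'|grep force;python3 w.py
```

```text
force: [-4.0, -3.6, -0.2]
t 10.4 pos [ 0.6008 -0.0239  0.1763] yhead 78.9 stand mm -43.9 -31.9 F [-3.97 -3.61 -0.23] Fst -3.2 -4.31 w 0.0
```

```bash
python3 -m pendant '[[0,0.4,-0.5,0]]'|grep force;python3 w.py;python3 -m pendant '[[0,0.4,-0.5,0]]'|grep force;python3 w.py; python3 - <<'E'
from h import *
f=grab_frame("wrist"); crop(f,240,150,480,330,3,"g_w")
E
```

```text
force: [-2.3, -3.5, 0.4]
t 10.53 pos [ 0.6006 -0.0234  0.1763] yhead 78.9 stand mm -44.2 -31.4 F [-2.34 -3.5   0.37] Fst -1.63 -3.89 w -0.0
force: [-0.7, -3.3, -0.4]
t 10.65 pos [ 0.6004 -0.0228  0.1764] yhead 78.9 stand mm -44.5 -30.9 F [-0.68 -3.27 -0.4 ] Fst -0.04 -3.34 w -0.0003
```

View pics/g_w.png

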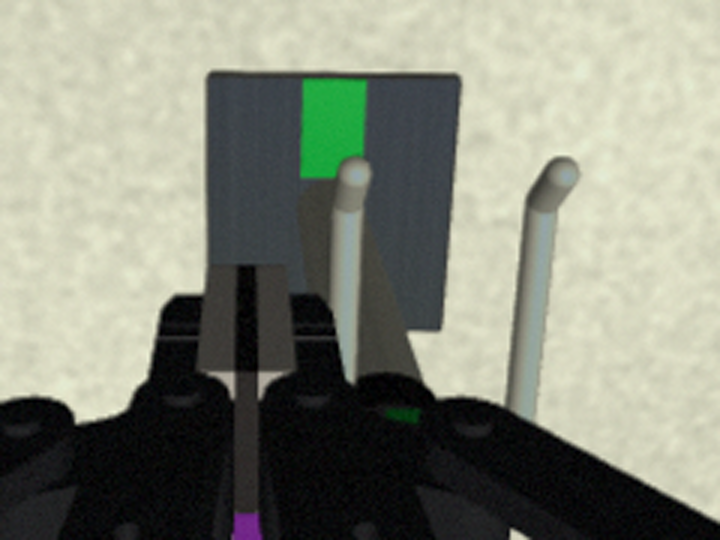

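The view shows the prong at crop (345,200–370) against the finger's back at (345,340). The prongs are within a few degrees of parallel to the green bar. I'll keep pushing.

```bash
python3 -m pendant '[[0,0.5,0,0]]'|grep force;python3 w.py;python3 -m pendant '[[0,0.5,0,0]]'|grep force;python3 w.py;python3 -m pendant '[[0,0.4,0,0]]'|grep force;python3 w.py
```

```text
force: [-1.4, -3.6, -1.5]
t 10.82 pos [ 0.6004 -0.0223  0.1764] yhead 78.9 stand mm -44.6 -30.5 F [-1.38 -3.63 -1.54] Fst -0.66 -3.82 w -0.0002
force: [-0.5, -4.5, 0.1]
t 10.95 pos [ 0.6003 -0.0219  0.1763] yhead 78.9 stand mm -44.8 -30.0 F [-0.53 -4.47  0.05] Fst 0.34 -4.48 w -0.0001
force: [-2.6, -5.4, 0.2]
t 11.07 pos [ 0.6003 -0.0217  0.1763] yhead 78.89 stand mm -44.8 -29.8 F [-2.61 -5.4   0.16] Fst -1.53 -5.81 w 0.0001
```

```bash
python3 -m pendant '[[0,0.4,-0.2,0]]'|grep force;python3 w.py;python3 -m pendant '[[0,0.4,-0.2,0]]'|grep force;python3 w.py
```

```text
force: [-0.7, -5.3, 0.1]
t 11.2 pos [ 0.6002 -0.0214  0.1763] yhead 78.89 stand mm -45.0 -29.6 F [-0.66 -5.28  0.13] Fst 0.36 -5.3 w -0.0
force: [-1.4, -7.1, -0.3]
t 11.32 pos [ 0.6002 -0.0211  0.1763] yhead 78.88 stand mm -45.1 -29.3 F [-1.38 -7.05 -0.25] Fst 0.0 -7.18 w 0.0001
```

Force is climbing, so the fork is on the stop. I'll go to about 10 N and hold.

```bash
python3 -m pendant '[[0,0.4,0,0]]'|grep force;python3 w.py;python3 -m pendant '[[0,0.3,0,0]]'|grep force;python3 w.py
```

```text
force: [-1.0, -8.4, 0.1]
t 11.45 pos [ 0.6002 -0.0209  0.1763] yhead 78.87 stand mm -45.1 -29.1 F [-1.01 -8.4   0.07] Fst 0.62 -8.44 w 0.0002
force: [-1.7, -8.0, 0.5]
t 11.57 pos [ 0.6002 -0.0208  0.1763] yhead 78.87 stand mm -45.1 -28.9 F [-1.68 -8.    0.49] Fst -0.11 -8.17 w -0.0001
```

```bash
python3 -m pendant '[[0,0.3,0,0],[0,0,0,0],[0,0,0,0]]'|grep force;python3 w.py;python3 -m pendant '[[0,0,0,0],[0,0,0,0],[0,0,0,0],[0,0,0,0],[0,0,0,0],[0,0,0,0]]'|grep force;python3 w.py;  python3 - <<'E'
from h import *
f=grab_frame("wrist"); crop(f,240,150,480,330,3,"h_w"); f=grab_frame("top"); crop(f,290,145,370,225,8,"h_t")
E
```

```text
force: [-1.4, -8.9, -1.1]
t 11.95 pos [ 0.6001 -0.0206  0.1763] yhead 78.86 stand mm -45.2 -28.8 F [-1.42 -8.91 -1.14] Fst 0.32 -9.02 w 0.0001
force: [-2.6, -8.9, 0.3]
t 12.7 pos [ 0.6002 -0.0206  0.1762] yhead 78.86 stand mm -45.1 -28.8 F [-2.6  -8.95  0.25] Fst -0.83 -9.28 w -0.0
```

View pics/h_w.png

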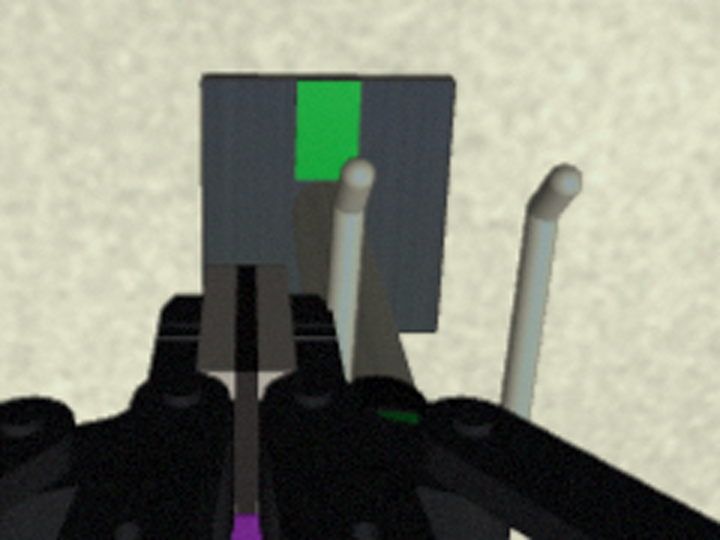

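Held about 9 N for 1 s. Backing off, up, and checking the fork angle.

```bash
python3 -m pendant '[[0,-1,0,0],[0,-3,0,0],[0,-12,0,0],[0,-20,0,0],[-30,-5,0,0],[-40,0,0,0],[-40,0,0,0],[0,0,0,0]]'; python3 w.py; python3 - <<'E'
from h import *
f=grab_frame("wrist"); cv2.imwrite("pics/i_w.png",f["img"][:,:,::-1]); f=grab_frame("scene"); crop(f,270,140,370,270,5,"i_s");T=grab_frame("top")
crop(T,290,145,370,225,8,"i_t")
E
```

```text
clock: 13.8
position: [0.5933, -0.0614, 0.2892]
tool_rot: [0.193, 1.566, -0.002]
force: [0.2, 0.1, -0.3]
grip_width: 0.0001
t 13.8 pos [ 0.5933 -0.0614  0.2892] yhead 78.84 stand mm -44.0 -70.1 F [ 0.16  0.07 -0.29] Fst 0.15 0.1 w 0.0001
```

View pics/i_w.png

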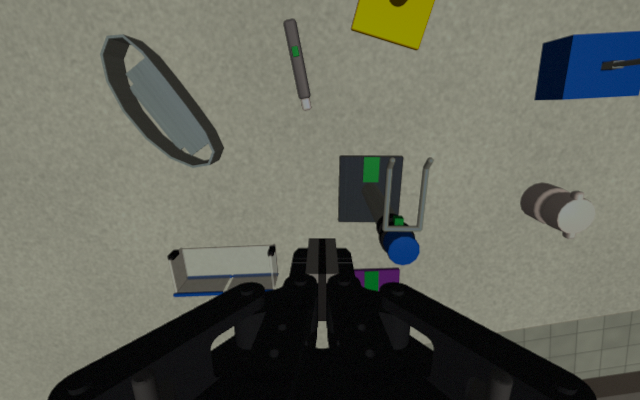

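View pics/i_t.png

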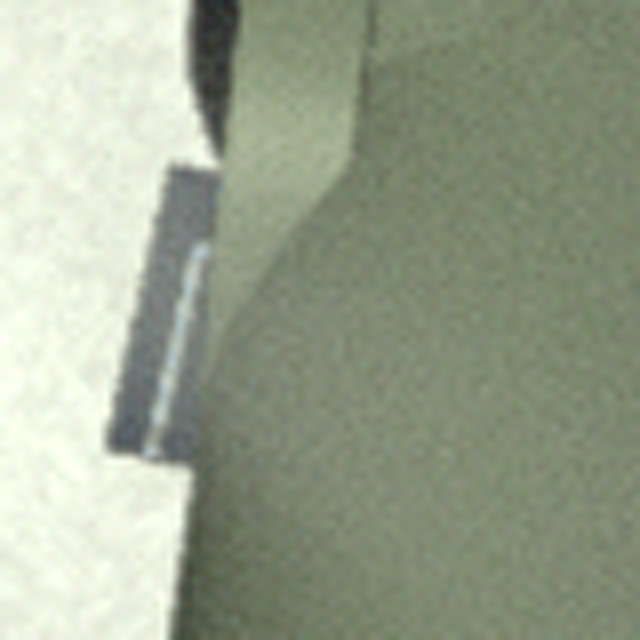

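View pics/i_s.png

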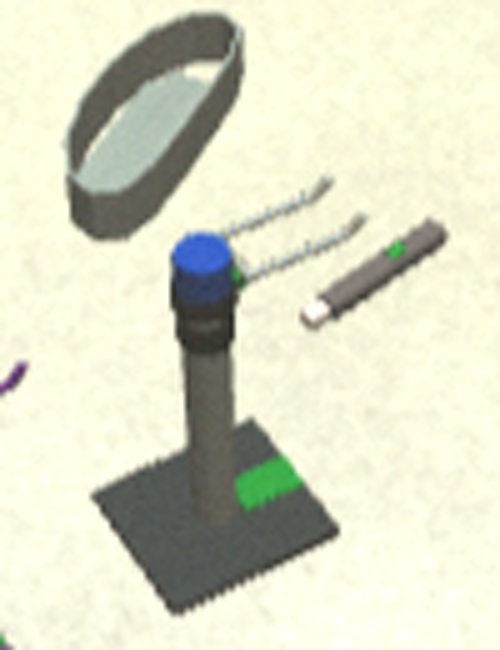

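The fork is home: in all three views its prongs run parallel to the base's long edge above the green bar. In the scene crop they run from about (245,278) to (345,232). Now to the hemostat.

```bash
python3 -m pendant '[[-10,20,-7,0],[0,40,-14,0],[0,45,-16,0],[0,45,-16,0],[0,45,-16,0],[0,45,-16,0],[0,45,-16,0],[0,36,-12,0],[0,10,-4.5,-3.1],[0,0,0,0]]' 1; python3 w.py; python3 - <<'E'
from h import *
f=grab_frame("wrist"); cv2.imwrite("pics/j_w.png",f["img"][:,:,::-1]); f=grab_frame("top"); crop(f,290,145,370,225,8,"j_t")
import pickle; pickle.dump(f,open("t2.pkl","wb"))
E
```

```text
clock: 15.2
position: [0.5406, 0.2872, 0.2954]
tool_rot: [-2.346, 1.569, -2.484]
force: [-0.6, -1.4, 0.3]
grip_width: 0.0852
t 15.2 pos [0.5406 0.2872 0.2954] yhead 82.07 stand mm -162.6 261.9 F [-0.56 -1.36  0.35] Fst -0.29 -1.44 w 0.0852
```

View pics/j_w.png

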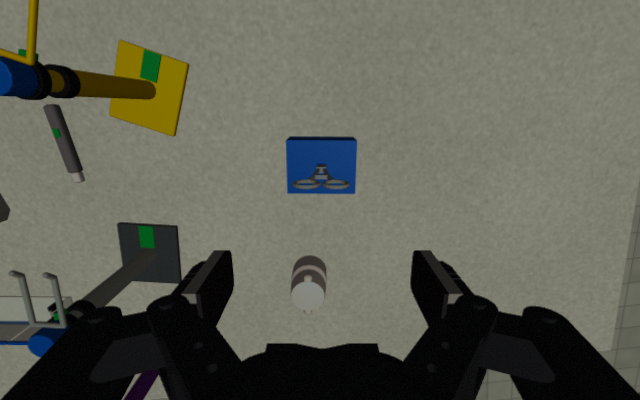

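View pics/j_t.png

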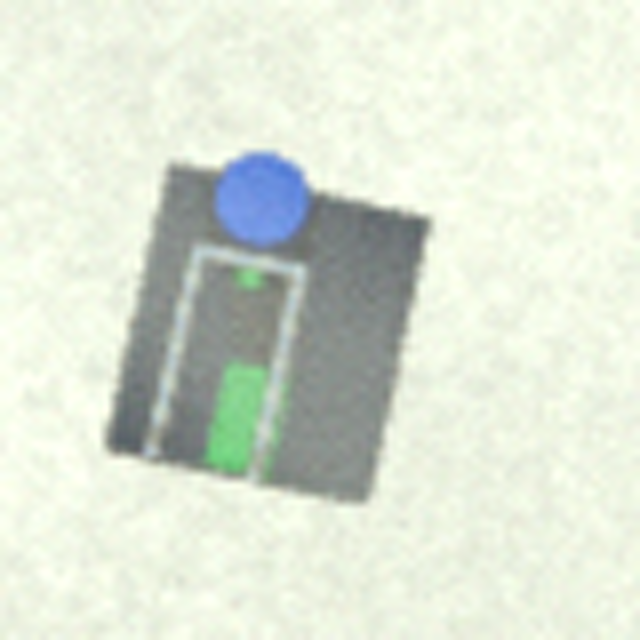

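The wrist view shows the rings at (306,184) and (336,184), centred between the pads. The top crop shows the fork square with its base, with tips at (150,452) and (253,478). Checking the numbers.

```bash
python3 - <<'E'
from h import *
import pickle
W=grab_frame("wrist"); T=pickle.load(open("t2.pkl","rb"))
crop(W,275,125,370,210,6,"k_w")
r=[onz(W,u,v,.137) for u,v in((306,184),(336,184))];print(r,np.mean(r,0))
def px(U,V,s,x0,y0): return (U+.5)/s-.5+x0,(V+.5)/s-.5+y0
t=[onz(T,*px(*p,8,290,145),z)[:2] for p,z in(((150,452),.197),((253,478),.197),((203,249),.19),((305,268),.19))]
tm=(t[0]+t[1])/2;cm=(t[2]+t[3])/2;print(tm,cm,np.arctan2(*(cm-tm)[::-1]),np.linalg.norm(cm-tm),np.linalg.norm(t[0]-t[1]))
E
```

```text
[array([0.54008473, 0.26897964, 0.137     ]), array([0.54442011, 0.29947721, 0.137     ])] [0.54225242 0.28422842 0.137     ]
[0.57384949 0.01551914] [0.63502946 0.00166563] -0.2226833723085287 0.06272884792809089 0.029961886474944008
```

View pics/k_w.png

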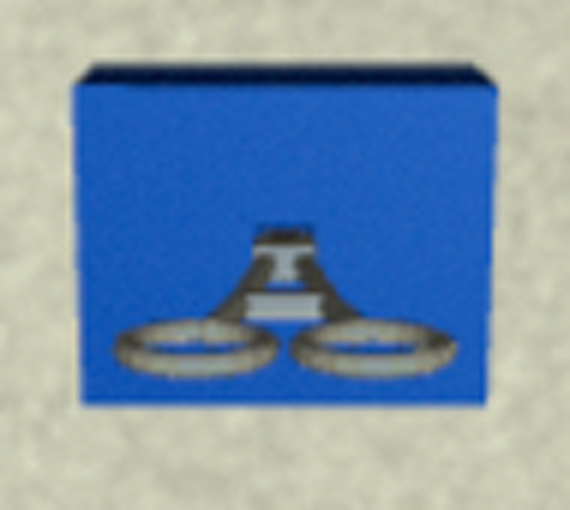

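```bash
python3 -m pendant '[[30,-1.5,1,0],[40,0,0,0],[40,0,0,0],[35,0,0,0],[20,0,0,0],[12,0,0,0],[5,0,0,0],[0,0,0,0]]' 1; python3 w.py; python3 - <<'E'
from h import *
f=grab_frame("wrist"); cv2.imwrite("pics/l_w.png",f["img"][:,:,::-1]); f=grab_frame("scene"); crop(f,370,180,490,310,5,"l_s")
E
```

```text
clock: 16.35
position: [0.5419, 0.2858, 0.1147]
tool_rot: [0.584, 1.57, 0.444]
force: [-0.4, -0.0, 0.6]
grip_width: 0.0852
t 16.35 pos [0.5419 0.2858 0.1147] yhead 81.98 stand mm -161.1 260.7 F [-0.37 -0.01  0.57] Fst -0.36 -0.08 w 0.0852
```

View pics/l_w.png

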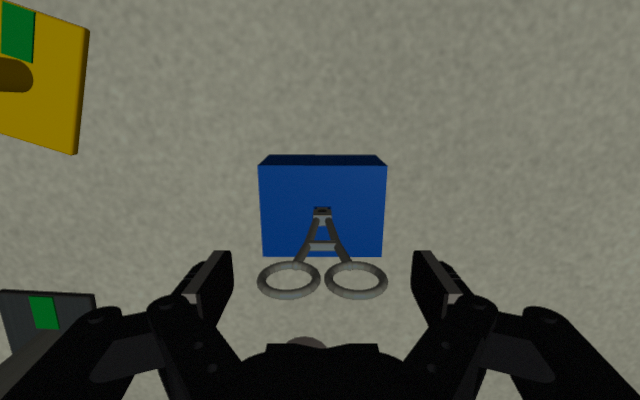

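View pics/l_s.png

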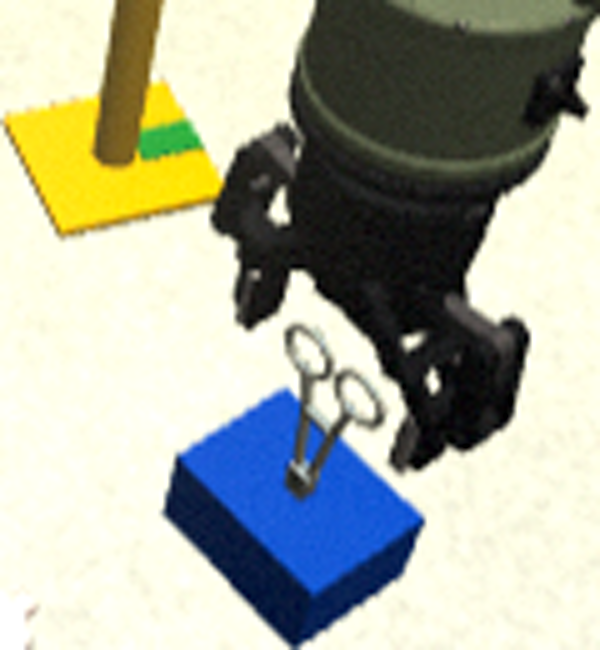

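The rings at (289,280) and (356,280) lie between the pads, which span rows 250–300, and are centred. Closing.

```bash
python3 -m pendant '[[0,0,0,0],[0,0,0,0],[0,0,0,0],[0,0,0,0],[0,0,0,0],[0,0,0,0]]' -1 40; python3 w.py; python3 - <<'E'
from h import *
f=grab_frame("wrist"); cv2.imwrite("pics/m_w.png",f["img"][:,:,::-1])
E
```

```text
clock: 17.2
position: [0.5421, 0.2861, 0.1149]
tool_rot: [0.622, 1.57, 0.482]
force: [0.5, -1.4, 4.8]
grip_width: 0.0557
t 17.2 pos [0.5421 0.2861 0.1149] yhead 82.0 stand mm -161.0 261.1 F [ 0.54 -1.42  4.81] Fst 0.8 -1.29 w 0.0557
```

View pics/m_w.png

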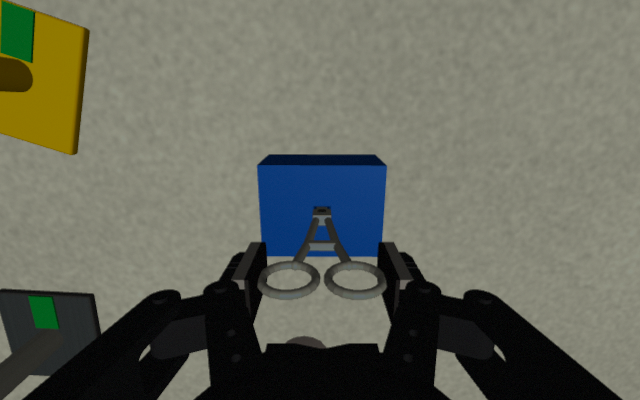

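Gripped with both rings between the pads. Lifting.

```bash
python3 -m pendant '[[-5,0,0,0],[-10,0,0,0],[-20,0,0,0],[-30,0,0,0],[-40,0,0,0],[-40,0,0,0],[-10,0,0,0],[0,0,0,0]]'; python3 w.py; python3 - <<'E'
from h import *
import pickle
W=grab_frame("wrist"); cv2.imwrite("pics/n_w.png",W["img"][:,:,::-1]); f=grab_frame("scene"); crop(f,370,140,490,270,5,"n_s")
pickle.dump((W,f),open("n.pkl","wb"))
E
```

```text
clock: 18.25
position: [0.5416, 0.286, 0.2698]
tool_rot: [0.804, 1.57, 0.664]
force: [-0.6, 0.6, -2.1]
grip_width: 0.056
t 18.25 pos [0.5416 0.286  0.2698] yhead 82.01 stand mm -161.4 260.9 F [-0.64  0.58 -2.11] Fst -0.74 0.45 w 0.056
```

View pics/n_w.png

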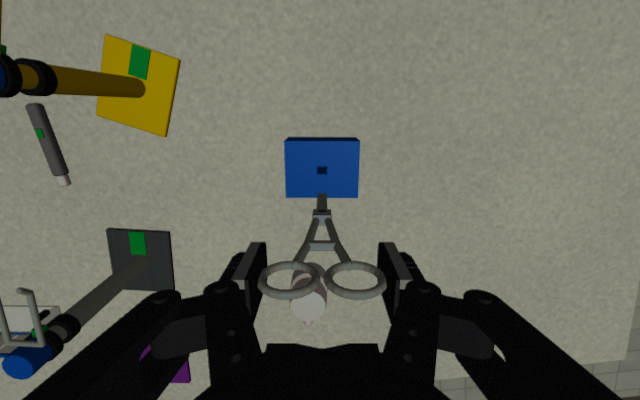

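View pics/n_s.png

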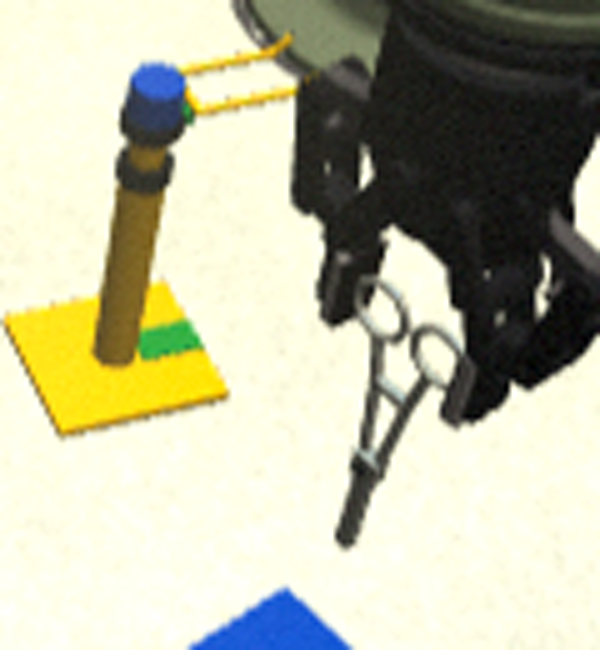

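Picked: jaws hang straight below at scene crop (345,540), with the rings at (381,308) and (438,357). Checking the ring height relative to the TCP and the tilt.

```bash
python3 - <<'E'
from h import *
import pickle
W,S=pickle.load(open("n.pkl","rb"))
px=lambda U,V:((U+.5)/5-.5+370,(V+.5)/5-.5+140)
a=np.radians(82.0);y=np.array([np.cos(a),np.sin(a),0]);n=np.array([np.sin(a),-np.cos(a),0])
P=np.array([.5416,.286,0])
print("ring W/S",tri((S,*px(381,308)),(W,289,280)),tri((S,*px(438,357)),(W,356,280)))
for q in((381,308),(438,357),(345,542)):
    o,d=ray(S,*px(*q)); s=((P-o)@n)/(d@n); X=o+s*d; print(X,"along y",(X-P)@y)
print("jaw W/S",tri((S,*px(345,540)),(W,321,197)))
E
```

```text
ring W/S (array([0.53897111, 0.27028674, 0.2933809 ]), [0.0004543268997328517, 0.00045432689973282824]) (array([0.54360912, 0.29991359, 0.29285756]), [0.0007282194199123681, 0.0007282194199125252])
[0.53935174 0.27000282 0.29385231] along y -0.016154392108247963
[0.54343639 0.29906661 0.29255327] along y 0.01319502337332833
[0.54149766 0.28527184 0.16288248] along y -0.000735313076660995
jaw W/S (array([0.54095081, 0.28480415, 0.16330454]), [3.5002921710213864e-05, 3.500292171025053e-05])
```

```bash
python3 -m pendant '[[0,0,0,1.7],[0,-15,4,1.8],[0,-35,9,0],[0,-42,10.5,0],[0,-42,10.5,0],[0,-42,10.5,0],[0,-42,10.5,0],[0,-30,8,0],[0,-11,3,0],[0,0,0,0],[0,0,0,0]]'; sed -i 's/^a=.*//; s/a=-0.193/a=-0.2/' w.py; python3 w.py; python3 - <<'E'
from h import *
import pickle
W=grab_frame("wrist"); cv2.imwrite("pics/o_w.png",W["img"][:,:,::-1]);f=grab_frame("scene"); crop(f,270,90,400,220,5,"o_s")
E
```

```text
clock: 19.73
position: [0.5551, 0.0202, 0.2691]
tool_rot: [2.424, 1.57, 2.224]
force: [-0.3, -0.0, -0.8]
grip_width: 0.0559
t 19.73 pos [0.5551 0.0202 0.2691] yhead 78.56 stand mm -97.3 1.9 F [-0.27 -0.01 -0.77] Fst -0.26 -0.06 w 0.0559
```

View pics/o_w.png

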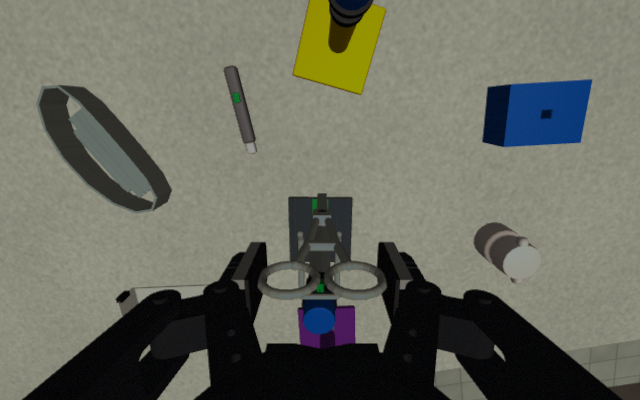

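View pics/o_s.png

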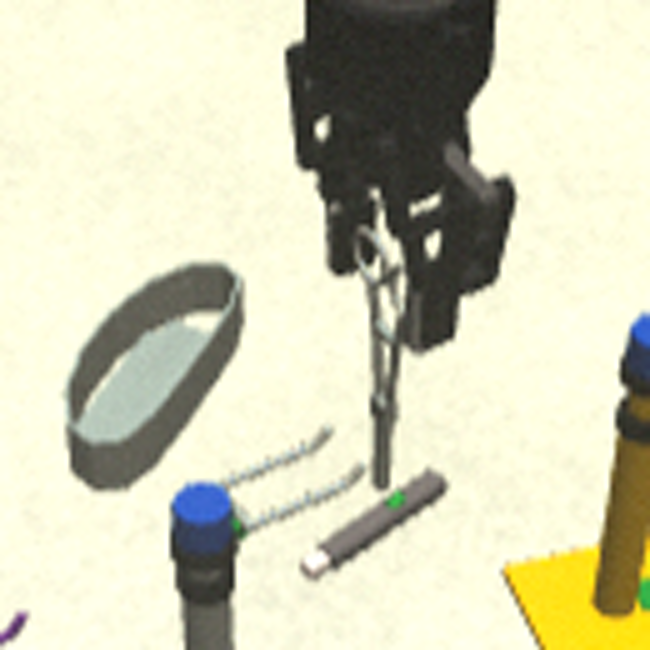

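The tool, rings (289/356,280), base (290–352,200–260) and hub (319,320) are all in line. Going down in front of the fork.

```bash
python3 -m pendant '[[15,-1,0,0],[20,0,0,0],[20,0,0,0],[20,0,0,0],[15,0,0,0],[6,0,0,0],[2,0,0,0],[0,0,0,0]]'; python3 w.py; python3 - <<'E'
from h import *
import pickle
W=grab_frame("wrist"); crop(W,220,200,420,350,4,"p_w");f=grab_frame("scene"); crop(f,290,140,390,240,6,"p_s")
pickle.dump((W,f),open("p.pkl","wb"))
E
```

```text
clock: 20.82
position: [0.5552, 0.018, 0.1716]
tool_rot: [0.293, 1.57, 0.092]
force: [0.7, -0.2, -0.6]
grip_width: 0.0558
t 20.82 pos [0.5552 0.018  0.1716] yhead 78.5 stand mm -96.7 -0.2 F [ 0.65 -0.2  -0.57] Fst 0.68 -0.07 w 0.0558
```

View pics/p_w.png

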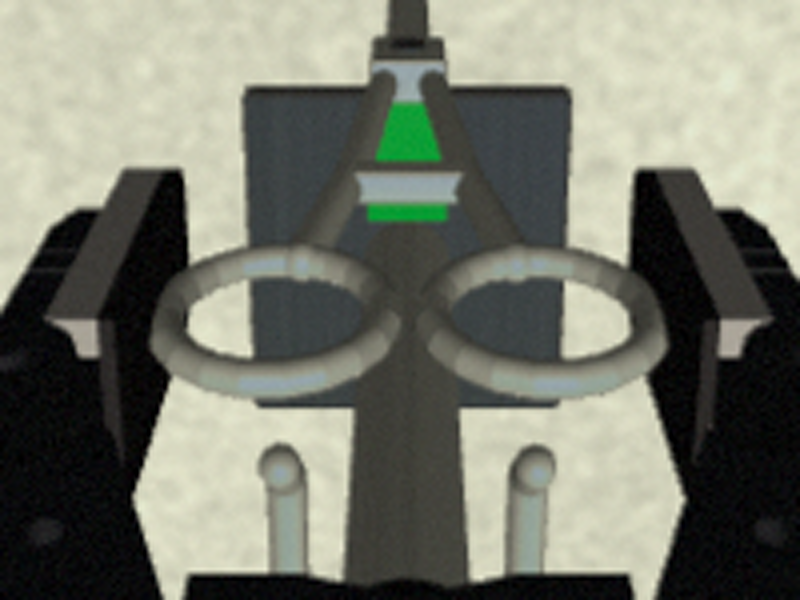

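View pics/p_s.png

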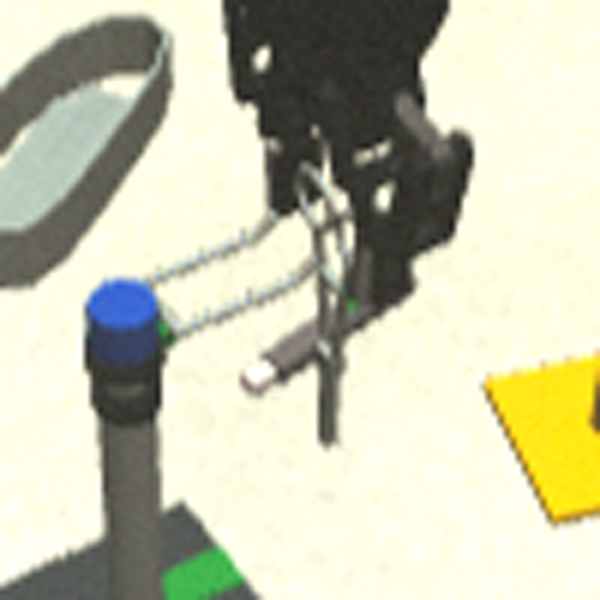

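The ring centres at crop columns 275 and 545 match the prongs at 281 and 533. Now the height, using the wrist rays on vertical planes.

```bash
python3 - <<'E'
from h import *
import pickle
W,S=pickle.load(open("p.pkl","rb"))
a=-.2;X=np.array([np.cos(a),np.sin(a),0]);Y=np.array([-np.sin(a),np.cos(a),0]);A=np.array([.65,-.001,0])
def vp(f,u,v,out):
    o,d=ray(f,u,v); s=(-out-(o-A)@X)/(d@X); P=o+s*d; return P[2].round(4),((P-A)@Y*1e3).round(1)
w=lambda U,V:((U+.5)/4-.5+220,(V+.5)/4-.5+200)
s=lambda U,V:((U+.5)/6-.5+290,(V+.5)/6-.5+140)
for q in((281,468),(533,468)): print("tip W",[vp(W,*w(*q),r) for r in(.075,.077,.079)])
for q in((275,322),(545,322)): print("ring W",vp(W,*w(*q),.0967))
print("tip WS",tri((W,*w(281,468)),(S,*s(270,220))),tri((W,*w(533,468)),(S,*s(317,265))))
# bend points / straight prong in S at z? plane Y=+-15
def yp(f,u,v,yy):
    o,d=ray(f,u,v); t=(yy-(o-A)@Y)/(d@Y); P=o+t*d; return P[2].round(4),(-(P-A)@X*1e3).round(1)
for q in((170,333),(240,302),(300,280)): print("near prong S",yp(S,*s(*q),.015))
for q in((160,277),(250,240)): print("far prong S",yp(S,*s(*q),-.015))
E
```

```text
tip W [(np.float64(0.1918), np.float64(-16.4)), (np.float64(0.1943), np.float64(-16.1)), (np.float64(0.1968), np.float64(-15.8))]
tip W [(np.float64(0.1918), np.float64(14.0)), (np.float64(0.1943), np.float64(13.7)), (np.float64(0.1969), np.float64(13.4))]
ring W (np.float64(0.1944), np.float64(-16.1))
ring W (np.float64(0.1944), np.float64(14.4))
tip WS (array([ 0.57191129, -0.00194031,  0.19383411]), [0.0003724697595138044, 0.00037246975951383144]) (array([0.5767161 , 0.02835002, 0.19439178]), [0.0007345300591488815, 0.0007345300591487571])
near prong S (np.float64(0.1924), np.float64(11.2))
near prong S (np.float64(0.1926), np.float64(42.6))
near prong S (np.float64(0.1902), np.float64(70.1))
far prong S (np.float64(0.1905), np.float64(24.3))
far prong S (np.float64(0.1897), np.float64(65.8))
```

```bash
python3 -m pendant '[[1,0,3,0],[0,0,4,0],[0,0,4,0],[0,0,4,0],[0,0,3,0],[0,0,2,0]]'|grep force; python3 w.py;python3 -m pendant '[[0,0,2,0],[0,0,2,0],[0,0,2,0],[0,0,2,0]]'|grep force; python3 w.py; python3 - <<'E'
from h import *
W=grab_frame("wrist"); crop(W,220,200,420,350,4,"q_w")
E
```

```text
force: [0.4, -0.0, -1.2]
t 21.68 pos [0.5747 0.014  0.1703] yhead 78.5 stand mm -76.7 -0.3 F [ 0.45 -0.05 -1.23] Fst 0.45 0.04 w 0.0558
force: [0.1, 0.3, -1.2]
t 22.18 pos [0.5825 0.0125 0.1703] yhead 78.51 stand mm -68.8 -0.2 F [ 0.12  0.28 -1.16] Fst 0.06 0.3 w 0.0559
```

View pics/q_w.png

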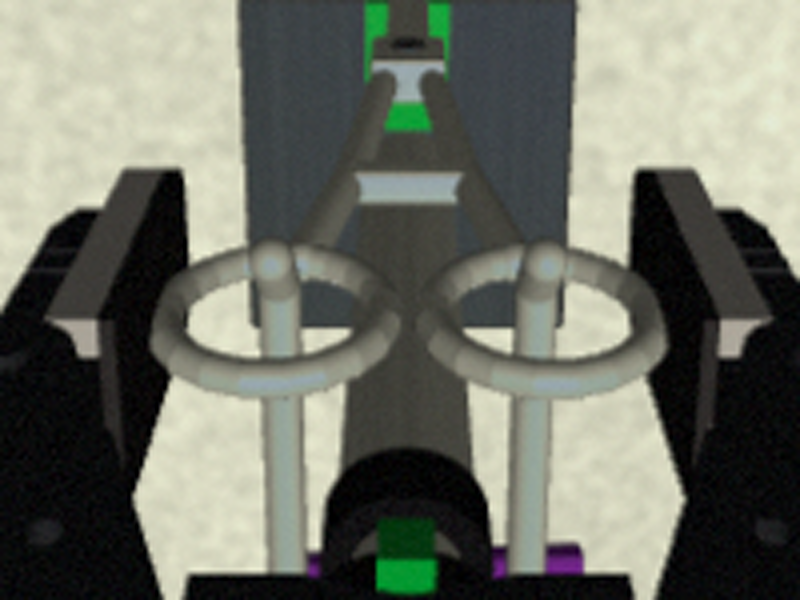

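Both prongs are through the rings: the tips at crop (270,262) and (547,262) now lie in front of the rings' lower bars, and no force shows. Moving on to mid-fork.

```bash
python3 -m pendant '[[0,0,3,0],[0,0,3,0],[0,0,4,0],[0,0,4,0],[0,0,4,0],[0,0,3,0],[0,0,0,0]]'|grep force; python3 w.py;python3 -m pendant '[[2,0,0,0],[2,0,0,0],[1,0,0,0],[1,0,0,0]]'|grep force; python3 w.py
```

```text
force: [-0.5, 0.5, -1.3]
t 23.1 pos [0.6031 0.0082 0.1702] yhead 78.5 stand mm -47.8 -0.3 F [-0.51  0.45 -1.33] Fst -0.59 0.34 w 0.0555
force: [0.4, 0.5, -2.0]
t 23.6 pos [0.603  0.0083 0.1642] yhead 78.5 stand mm -47.9 -0.3 F [ 0.43  0.51 -2.01] Fst 0.32 0.59 w 0.0563
```

```bash
python3 -m pendant '[[1,0,0,0],[0.7,0,0,0],[0.7,0,0,0]]'|grep force; python3 -m pendant '[[0.5,0,0,0],[0.5,0,0,0]]'|grep force; python3 w.py
```

```text
force: [-0.2, -0.1, 0.2]
force: [0.2, -0.5, -1.6]
t 24.23 pos [0.603  0.0083 0.1609] yhead 78.5 stand mm -47.9 -0.3 F [ 0.17 -0.54 -1.62] Fst 0.27 -0.5 w 0.0559
```

```bash
python3 -m pendant '[[0.5,0,0,0]]'|grep force; python3 w.py;  python3 -m pendant '[[0.5,0,0,0]]'|grep force; python3 w.py
```

```text
force: [0.2, 0.0, -0.3]
t 24.35 pos [0.603  0.0083 0.1604] yhead 78.5 stand mm -47.9 -0.2 F [ 0.18  0.03 -0.26] Fst 0.17 0.07 w 0.0563
force: [0.5, -0.2, -0.7]
t 24.48 pos [0.603  0.0082 0.1599] yhead 78.5 stand mm -47.9 -0.3 F [ 0.47 -0.17 -0.75] Fst 0.5 -0.07 w 0.0561
```

```bash
python3 -m pendant '[[0.4,0,0,0]]'|grep force;  python3 -m pendant '[[0.4,0,0,0]]'|grep force; python3 -m pendant '[[0.4,0,0,0]]'|grep force; python3 w.py
```

```text
force: [-0.7, 1.0, -1.3]
force: [0.1, -0.0, -0.8]
force: [0.3, -0.2, -0.2]
t 24.85 pos [0.603  0.0083 0.1587] yhead 78.5 stand mm -47.9 -0.3 F [ 0.31 -0.19 -0.19] Fst 0.35 -0.13 w 0.0562
```

```bash
python3 - <<'E'
from h import *
W=grab_frame("wrist"); crop(W,220,200,420,350,4,"r_w")
E
```

```text
(no output)
```

View pics/r_w.png

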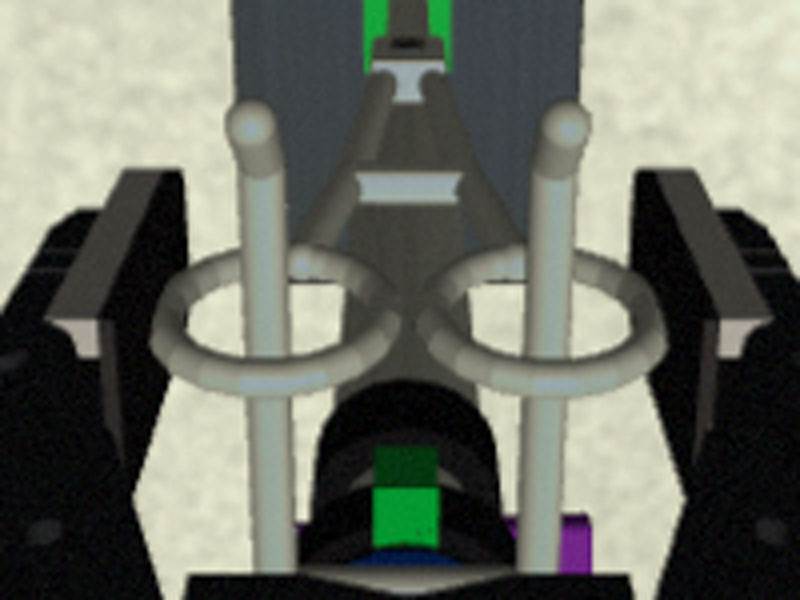

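Properly threaded and centred, and the upper bars are nearly down on the prongs. Continuing gently to contact.

```bash
python3 -m pendant '[[0.4,0,0,0]]'|grep force;  python3 -m pendant '[[0.4,0,0,0]]'|grep force; python3 -m pendant '[[0.4,0,0,0]]'|grep force; python3 w.py
```

```text
force: [0.0, 0.1, -1.1]
force: [-0.0, -0.1, -1.3]
force: [0.0, -0.8, -0.9]
t 25.27 pos [0.603  0.0083 0.1575] yhead 78.5 stand mm -47.9 -0.3 F [ 0.   -0.84 -0.89] Fst 0.17 -0.82 w 0.056
```

```bash
python3 -m pendant '[[0.4,0,0,0]]'|grep force;  python3 -m pendant '[[0.4,0,0,0]]'|grep force;  python3 w.py
```

```text
force: [-0.7, 0.3, 0.7]
force: [-0.3, -0.6, 1.3]
t 25.52 pos [0.603  0.0083 0.1568] yhead 78.5 stand mm -47.9 -0.3 F [-0.34 -0.55  1.32] Fst -0.22 -0.61 w 0.0558
```

```bash
python3 -m pendant '[[0.4,0,0,0]]'|grep force;  python3 -m pendant '[[0.3,0,0,0]]'|grep force;  python3 w.py
```

```text
force: [-0.2, -0.7, 2.9]
force: [-1.6, 0.1, 3.8]
t 25.77 pos [0.6031 0.0083 0.1561] yhead 78.5 stand mm -47.8 -0.2 F [-1.6   0.12  3.84] Fst -1.59 -0.2 w 0.0558
```

```bash
python3 -m pendant '[[0.3,0,0,0]]'|grep force;  python3 -m pendant '[[0.3,0,0,0]]'|grep force;  python3 w.py
```

```text
force: [-1.0, -0.5, 5.0]
force: [-1.2, 0.3, 5.7]
t 26.02 pos [0.6031 0.0083 0.1556] yhead 78.5 stand mm -47.8 -0.2 F [-1.23  0.34  5.71] Fst -1.27 0.09 w 0.0559
```

```bash
python3 -m pendant '[[0.3,0,0,0]]'|grep force;  python3 -m pendant '[[0.3,0,0,0]]'|grep force;  python3 w.py; python3 -m pendant '[[0.3,0,0,0]]'|grep force;python3 -m pendant '[[0,0,0,0],[0,0,0,0],[0,0,0,0],[0,0,0,0]]'|grep force;python3 -m pendant '[[0,0,0,0],[0,0,0,0],[0,0,0,0],[0,0,0,0]]'|grep force; python3 w.py
```

```text
force: [-0.7, 0.4, 7.2]
force: [-2.2, 0.5, 7.6]
t 26.27 pos [0.6032 0.0083 0.1551] yhead 78.5 stand mm -47.7 -0.2 F [-2.16  0.51  7.56] Fst -2.22 0.07 w 0.0559
force: [-1.5, 0.4, 9.6]
force: [-2.4, 0.1, 9.0]
force: [-2.6, 0.1, 8.7]
t 27.4 pos [0.6032 0.0083 0.1549] yhead 78.5 stand mm -47.7 -0.2 F [-2.6   0.14  8.73] Fst -2.57 -0.38 w 0.0557
```

Tug of about 9 N held for 1 s. Easing the load off, then opening a little at a time.

```bash
python3 -m pendant '[[-0.6,0,0,0],[-0.6,0,0,0],[-0.6,0,0,0],[-0.5,0,0,0],[0,0,0,0]]'|grep force;  python3 w.py
```

```text
force: [-0.5, -0.3, 1.6]
t 28.02 pos [0.603  0.0083 0.1567] yhead 78.5 stand mm -47.9 -0.3 F [-0.48 -0.28  1.57] Fst -0.42 -0.37 w 0.0558
```

```bash
python3 -m pendant '[[-0.4,0,0,0],[0,0,0,0]]'|grep force; python3 -m pendant '[[0,0,0,0],[0,0,0,0],[0,0,0,0],[0,0,0,0]]' 0.42 20|grep -v tool;  python3 w.py; python3 - <<'E'
from h import *
W=grab_frame("wrist"); crop(W,220,200,420,350,4,"s_w")
E
```

```text
force: [0.4, 0.2, -0.2]
clock: 28.78
position: [0.603, 0.0082, 0.1572]
force: [-0.0, 0.3, 0.7]
grip_width: 0.0608
t 28.77 pos [0.603  0.0082 0.1572] yhead 78.5 stand mm -47.9 -0.3 F [-0.02  0.33  0.66] Fst -0.09 0.32 w 0.0608
```

View pics/s_w.png

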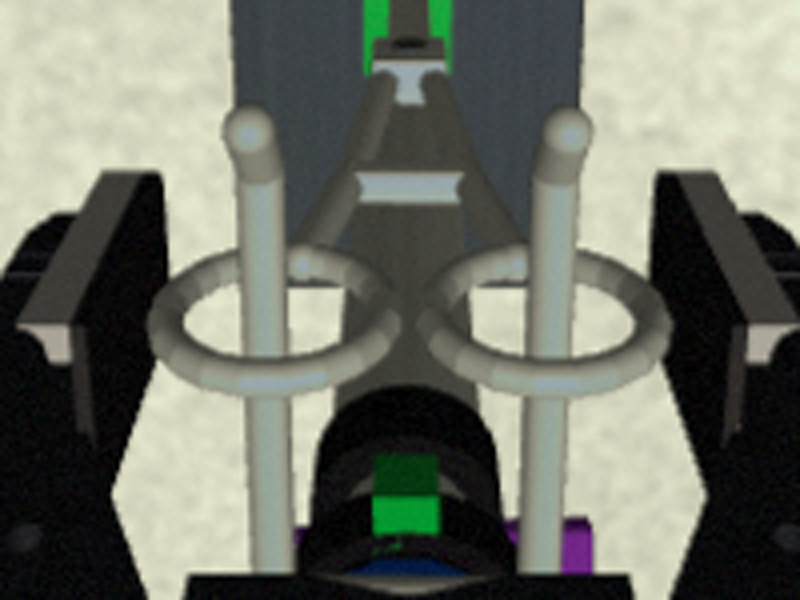

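The hemostat is hanging on both prongs with the pads free. Opening wide and rising.

```bash
python3 -m pendant '[[0,0,0,0],[0,0,0,0],[0,0,0,0],[0,0,0,0]]' 1|grep -v tool; python3 -m pendant '[[-3,0,0,0],[-5,0,0,0],[-8,0,0,0],[-12,0,0,0],[-20,0,0,0],[-30,0,0,0],[-40,0,0,0],[0,30,-30,0],[0,30,-30,0],[0,30,-30,0],[0,0,0,0],[0,0,0,0]]'; python3 w.py; python3 - <<'E'
from h import *
import pickle
W=grab_frame("wrist"); cv2.imwrite("pics/t_w.png",W["img"][:,:,::-1]);f=grab_frame("scene"); crop(f,270,140,400,270,5,"t_s"); T=grab_frame("top"); crop(T,290,145,370,225,8,"t_t")
E
```

```text
clock: 29.32
position: [0.603, 0.0083, 0.1572]
force: [-0.8, -0.4, 0.0]
grip_width: 0.0854
clock: 30.82
position: [0.533, 0.114, 0.2759]
tool_rot: [0.144, 1.57, -0.057]
force: [0.3, -0.2, -0.2]
grip_width: 0.085
t 30.82 pos [0.533  0.114  0.2759] yhead 78.49 stand mm -137.5 89.5 F [ 0.34 -0.16 -0.2 ] Fst 0.36 -0.08 w 0.085
```

View pics/t_w.png

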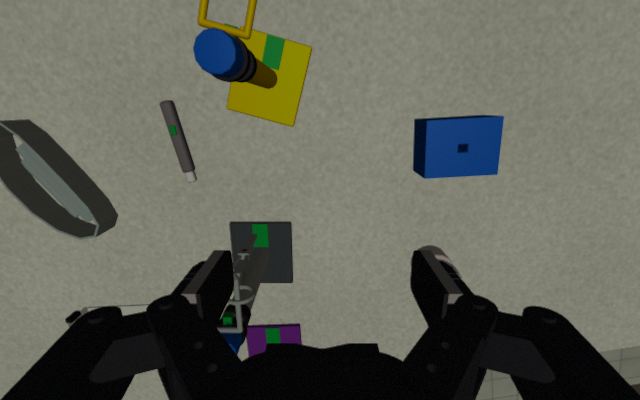

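View pics/t_s.png

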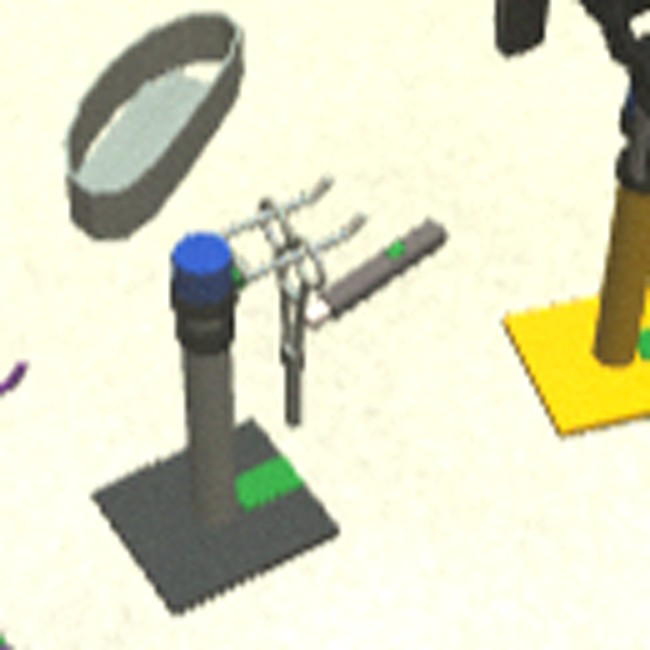

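View pics/t_t.png

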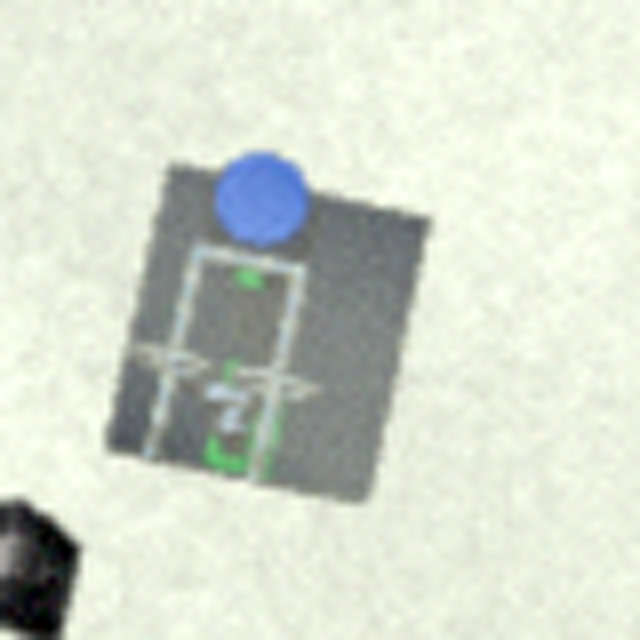

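It hangs on both prongs. In the top crop the fork corners and tips sit at the same pixels as before hanging. Letting it settle and checking for swing.

```bash
python3 -m pendant '[[0,0,0,0],[0,0,0,0],[0,0,0,0],[0,0,0,0],[0,0,0,0],[0,0,0,0],[0,0,0,0],[0,0,0,0],[0,0,0,0],[0,0,0,0],[0,0,0,0],[0,0,0,0]]' >/dev/null;python3 -m pendant '[[0,0,0,0],[0,0,0,0],[0,0,0,0],[0,0,0,0],[0,0,0,0],[0,0,0,0],[0,0,0,0],[0,0,0,0],[0,0,0,0],[0,0,0,0],[0,0,0,0],[0,0,0,0]]' >/dev/null;python3 -m pendant '[[0,0,0,0],[0,0,0,0],[0,0,0,0],[0,0,0,0],[0,0,0,0],[0,0,0,0],[0,0,0,0],[0,0,0,0]]'; python3 - <<'E'
from h import *
fs=[grab_frame("scene")["img"][150:240,305:350].astype(int) for _ in range(10)]
print([round(float(np.abs(f-fs[0]).max()),0) for f in fs],[round(float(np.abs(f-fs[0]).mean()),2) for f in fs])
f=grab_frame("scene"); crop(f,270,140,400,270,5,"u_s")
cv2.imwrite("pics/u_full.png",f["img"][:,:,::-1])
E
```

```text
clock: 34.98
position: [0.5327, 0.1144, 0.2752]
tool_rot: [-2.396, 1.571, -2.596]
force: [-0.2, 1.3, 0.1]
grip_width: 0.0854
[0.0, 7.0, 8.0, 10.0, 8.0, 9.0, 8.0, 8.0, 7.0, 8.0] [0.0, 1.51, 1.51, 1.5, 1.5, 1.5, 1.51, 1.52, 1.49, 1.52]
```

View pics/u_s.png

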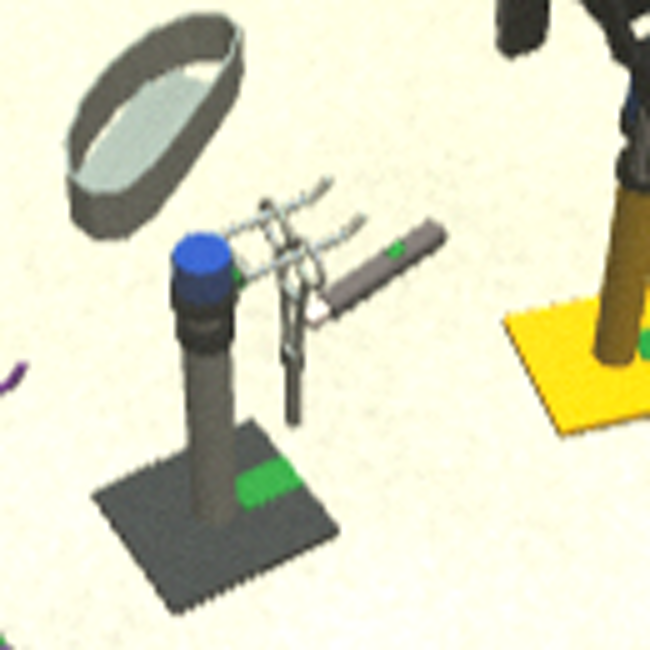

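View pics/u_full.png

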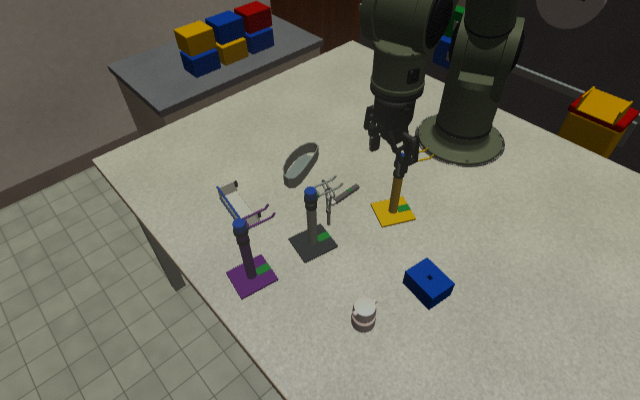

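It is motionless apart from image noise. The bystanders (dish (300,165), goggles (240,203), pen (345,194), crusher (364,313)) are where they were, and the gripper is clear.

```bash
python3 -c "
from workcell import job_done
print(job_done())"
```

```text
the job is handed in; nothing more can be done
None
```

The job is handed in at about 35.5 s of the 72 s allowed, with the hemostat hanging on the fork and the fork home.

- **Fork:** I pushed it round with shut fingers onto its stop and held about 9 N for 1 s.
- **Hanging:** I took the hemostat from the block, put one prong through each ring and lowered it until it was caught. I tugged it down with about 9 N for 1 s, eased the load off, let go and backed away. The highest force I read on the fork was 9.6 N, but I read force only at the end of each move, so a short peak between readings would not show.

**Last checks:**
- The hemostat hangs from both prongs. Ten pictures in a row, taken 4 s after I backed away, differ only by image noise.
- The fork sits at the same pixels as before hanging.
- The dish, goggles, pen and crusher are where they were in the first picture, judged by eye.
- The gripper touches nothing.

**Disagreements:**
- The fork's angle in the top view came out 0.02–0.03 rad past the base's direction. That is about the pixel error, and the force rise showed the fork was on its stop.
- The prongs' height came out at 188–191 mm in the pictures. The hemostat met the prongs with the tool about 3 mm lower than I expected.
- The gripper read 55.7 mm on the 58 mm wide rings.

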